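# Size a forming bar in the row of ring gauges and clamp it

### The arm

A 7-joint arm with a two-finger parallel gripper is mounted at the origin on the work surface. World frame = base frame: x ahead of the robot, y to its left, z up, the work surface at z = 0. Lengths are in m, angles in rad, forces in N, time in s.
With the tool pointing down it reaches from about 0.4 to 0.85 m from the base axis. Payload 4.5 kg.
Tool frame: the origin (TCP) lies midway between the tips of the shut fingers; the grasp point (between the pads) lies 19 mm behind it; z points along the fingers, y is the direction in which the jaws open and shut (so a half turn about z gives the same grasp; the last joint's range is limited). The gripper opens to 88 mm and grips with 3 to 60 N. Pads are 18 mm wide; open, the fingers measure 123 mm over their backs; the gripper's body (75 mm by 187 mm) begins 45 mm behind the grasp point.
Start: joints at [-1.121, 0.689, -0.195, 1.565, 0.157, 0.902, -0.215], TCP at [0.252, 0.572, 0.239] pointing down, gripper open.
Joint ranges: [-3.01, 3.01], [-0.46, 2.08], [-1.47, 1.51], [0.13, 2.56], [-1, 4.14], [0.04, 2.09], [-2.66, 2.66]. Speed limits (rad/s): [2.57, 2.57, 3.14, 3.14, 3.14, 3.14, 3.14].

### API

Orientations are given as a unit quaternion [x, y, z, w].
In Python, from plant import r gives the robot as it stands. The module is installed in compiled form; this text tells all that it offers.
- The arm moves only by the tool carry_out, never from a script. Its argument "commands" is a list of rows, each a list of 6 numbers: the shift along the tool's x, y, z in m, then the turn, a rotation vector about the tool's x, y, z in degrees. In form: [[dx, dy, dz, wx, wy, wz], ...]. A call has 1 to 12 rows; each row is the pose to reach, as a shift and turn from the pose commanded when the call began, along the tool's axes at that moment; what a row does not reach only later rows make up. A row lasts 1/10 s, in which the tool goes at most 50 mm and 8.59 degrees, less where a joint would pass 70% of its speed; a pose out of reach is approached as far as the arm can. A call with a gripper value outside its range is refused whole. "fingers" is the closure in counts, from 0 (fully open) to 255 (shut), set as the call begins (left out, the last holds). The fingers move at their own pace and stop on an object; "grip_force" is the grip in N (left out, the last holds). Time passes only in rows, so rows that repeat a pose let the fingers close. It gives the time, the measured TCP pose, the force and the opening at its end, in the units of the state.
- r.get_state(): the state, without advancing time (a new reading comes with each control period).
- r.snapshot(name): name is "scene" or "side" or "wrist"; returns a dict with "img" (480x640x3 uint8, blue, green, red), "intrinsics" (3x3 intrinsics, pixels), "extrinsics" (4x4, takes a point from camera to world coordinates); the wrist camera has in their place "tool_from_camera" (4x4, takes a point from camera to tool coordinates, whose origin is the TCP and whose axes are the flange's). Camera axes: x right, y down, z forward; pixel columns grow to the right and rows downward; lengths in m; the calibration is good to about 2 mm. A picture is of the moment at which its call begins: read the wrist's pose just before it. There is no depth.
- r.finish_job(): hands the job in, once; it reports no verdict.
Trained networks look in a picture, given as the dict that the camera call returned (one of the last four; its "shot" number tells which), for a name from the list of things; names that differ only in an ending like _2 or _b are one class to them, and where a whole thing is asked for, a point or a joint stands for the part that bears it (a point fixed in the world has none). Each returns a list of dicts, best first, with "p" (0 to 1); they miss things now and then, are a little off and sometimes report something else, mostly with a low value. They report only what shows in the picture. A call takes as long as a camera call. They do not tell look-alikes from the thing itself.
- r.spot_in(picture, label): "xyz" ([x, y, z] in m, in world coordinates, good to about 4 mm: the middle of the surface that is visible of it).
- r.spot_point(picture, label): "xyz" ([x, y, z] in m, in world coordinates, good to about 4 mm: a listed point, or the origin of a listed thing).
The state is a dict: "clock": time; "q": joint angles; "qd": joint speeds; "joint_torque": joint torques, N m; "tool_pos": TCP position; "eef_rot": TCP orientation; "contact_force": force on the tool from outside, world axes, zero at the start; "moment": the same for the moment, N m; "opening": opening from 0.0 (shut) to 1.0 (fully open).
Only numpy, scipy, OpenCV 4.12 (cv2) and the standard library are available. Lean on these libraries where they do the work, as an engineer would, in place of code of your own. Each camera call takes 0.05 s, during which the arm holds its last target.

### The job

On the jeweller's bench, take the aluminium bar from the rack lane nearest the ring gauge and slide it nose first through the row of rings until one of them stops it, pressing it home gently. Leave it lying on the gauge's cradle, then push the toggle clamp's handle fully down over centre so that the pad holds the bar there. Leave the other two bars in their lanes and the things on the bench where they are.

Things in the scene. Friction and masses are not known exactly. Their poses are not given: they have to be found in the camera images.
- gauge: ring gauge screwed to the bench: wooden board 300 x 90 x 15 mm with a V cradle, five upright steel rings and a toggle clamp on its +y side. Origin on the bench under ring 1's centre; x along the rings, the way the bar goes in (largest bore first), z up. The rings share one level axis 60 mm above the bench. At x below -70 mm there is only the board. Over 50 N between bar and gauge damages it.
- cradle (a point): vertex of the V cradle (dark wood, 12 mm thick, flanks at 35 degrees, top 55 mm above the bench), 37 mm above the bench at gauge x = -64 mm. A bar let go in the rings lies with its tail part in it, its axis there 52 (thinnest) to 59 mm (thickest) above the bench.
- ring1_centre (a point): centre of ring 1's bore, on the rings' axis. Each bar passes at least two rings, with 2 mm play in the last it passes, and is stopped by one whose bore is 4 mm too small, its nose flat on that ring's front face. Which ring stops it is to be felt by pushing.
- ring1: ring 1 of the gauge (1 is the first the bar meets): plain steel, bore 44 mm, outside 58 mm, 8 mm thick, its middle plane 0 mm along +x from the middle of ring 1. The origin is the gauge's origin, not the ring's centre.
- ring2: ring 2 of the gauge (1 is the first the bar meets): plain steel, bore 38 mm, outside 58 mm, 8 mm thick, its middle plane 22 mm along +x from the middle of ring 1. The origin is the gauge's origin, not the ring's centre.
- ring3: ring 3 of the gauge (1 is the first the bar meets): plain steel, bore 32 mm, outside 58 mm, 8 mm thick, its middle plane 44 mm along +x from the middle of ring 1. The origin is the gauge's origin, not the ring's centre.
- ring4: ring 4 of the gauge (1 is the first the bar meets): plain steel, bore 26 mm, outside 58 mm, 8 mm thick, its middle plane 66 mm along +x from the middle of ring 1. The origin is the gauge's origin, not the ring's centre.
- ring5: ring 5 of the gauge (1 is the first the bar meets): plain steel, bore 20 mm, outside 58 mm, 8 mm thick, its middle plane 88 mm along +x from the middle of ring 1. The origin is the gauge's origin, not the ring's centre.
- clamp_handle (a joint): toggle clamp handle, rad: 0 = open, leaning 0.55 rad from upright to the gauge's +y side; grows as it is pushed over and down on that side; 1.0 = centre, 1.15 = fully down on its stop (7 degrees below level). Stays where left when open; takes 1 to 8 N at the grip; past centre it stays down. Hinge along gauge x through gauge point (-18, 70, 107) mm.
- handle_grip (a point): point on the centre line of the handle's round rubber grip (18 mm thick, 70 mm long), 95 mm from the handle's pivot and 15 mm from its free end. Its z axis runs along the handle, outwards.
- clamp_pad: round rubber pad, 16 mm across, on a sprung spindle (up to 18 mm travel) at the end of the clamp's arm; origin at the middle of its face. Open, it hangs clear above the bar's way, more than 110 mm above the bench; with the handle down it presses on top of the bar at gauge x = -18 mm with about 5 to 9 N.
- rack: wooden rack screwed to the bench, 150 x 210 mm, with three parallel lanes 80 mm apart, each two V notches (flanks at 35 degrees, vertex 30 mm above the bench) at x = -50 and +50 mm, 16 mm thick at the foot. Origin on the bench under its middle; x along the lanes, away from the robot, lanes at y = +80 (nearest the gauge), 0 and -80 mm.
- near_lane (a point): middle of the rack lane nearest the gauge, at the V's vertex, 30 mm above the bench. The bar over this point is the one to gauge; each bar is in any lane.
- bar_a: one of three plain aluminium bars alike but for diameter: 36, 30 or 24 mm (which is to be found); 200 mm long, 120 to 320 g. Origin on its axis at mid-length; x along the bar to its nose, flat with its edge bevelled 1.5 mm in radius over 2 mm length; flat tail at -100 mm. Lies loose and level in two V notches of the rack, nose away from the robot; both ends stand free beyond 60 mm from its middle.
- bar_b: one of three plain aluminium bars alike but for diameter: 36, 30 or 24 mm (which is to be found); 200 mm long, 120 to 320 g. Origin on its axis at mid-length; x along the bar to its nose, flat with its edge bevelled 1.5 mm in radius over 2 mm length; flat tail at -100 mm. Lies loose and level in two V notches of the rack, nose away from the robot; both ends stand free beyond 60 mm from its middle.
- bar_c: one of three plain aluminium bars alike but for diameter: 36, 30 or 24 mm (which is to be found); 200 mm long, 120 to 320 g. Origin on its axis at mid-length; x along the bar to its nose, flat with its edge bevelled 1.5 mm in radius over 2 mm length; flat tail at -100 mm. Lies loose and level in two V notches of the rack, nose away from the robot; both ends stand free beyond 60 mm from its middle.
- dish: small round aluminium dish, 84 mm across, 22 mm high; loose bystander, origin at the middle of its underside
- jar: glass jar with a steel lid, 60 mm across, 80 mm high; loose bystander, origin at the middle of its underside
- mallet: hammer lying flat, 200 mm long; loose bystander, origin at the middle of its underside
- burnisher: slim hand tool lying flat, 160 mm long; loose bystander, origin at the middle of its underside
- bench_brush: bench brush lying flat, 180 mm long; loose bystander, origin at the middle of its underside
- stamp_block: dark steel block, 60 x 60 x 45 mm, heavy; loose bystander, origin at the middle of its underside
- oil_bottle: white plastic bottle, 44 mm across, 100 mm high; loose bystander, origin at the middle of its underside
Mind the look-alikes: they are no part of the job. What is shaped like the bar_b but pink is not meant. What is shaped like the bar_c but yellow is not meant.

How it is judged:
By the outcome, as a careful person would: the job done as asked, in the order asked, and still so for the second after the job is handed in, with the robot touching nothing.
It also fails if it takes over 64 s, if anything falls off the work surface, if the arm or the gripper's body presses on something with over 40 N, if the wrist force passes 120 N, or if a joint passes its speed limit or range.

## Working session

There is one attempt and no reset: what is moved stays moved. The work goes in short steps, Python scripts to look and compute and a tool call to move; the robot and the scene stay as the last step left them, time stands still between calls to the robot, and variables do not carry over. Pictures are saved under pics/ and viewed, and the job is handed in when it is done.

Besides the shell and the picture viewer there is one more tool, called as name(argument=value, ...) on one line, values as JSON. carry_out: Moves the arm, as the interface text tells. Its arguments: {"type":"object","properties":{"commands":{"type":"array","items":{"type":"array","items":{"type":"number"}}},"fingers":{"type":"number"},"grip_force":{"type":"number"}},"required":["commands"]}

```bash
mkdir -p pics; ls; cat > h.py <<'E'
import numpy as np, cv2
from plant import r
from scipy.spatial.transform import Rotation as R
np.set_printoptions(precision=4,suppress=True)
def snap(n,f=None):
    s=r.get_state(); p=r.snapshot(n)
    if n=='wrist':
        T=np.eye(4);T[:3,:3]=R.from_quat(s['eef_rot']).as_matrix();T[:3,3]=s['tool_pos']
        p['E']=T@np.array(p['tool_from_camera'])
    else: p['E']=np.array(p['extrinsics'])
    if f: cv2.imwrite('pics/'+f,p['img'])
    return p
def proj(p,X):
    X=np.atleast_2d(X);E=np.linalg.inv(p['E']);c=X@E[:3,:3].T+E[:3,3]
    u=c@np.array(p['intrinsics']).T;return u[:,:2]/u[:,2:]
def ray(p,uv,z):
    K=np.array(p['intrinsics']);d=p['E'][:3,:3]@np.linalg.solve(K,[uv[0],uv[1],1.]);o=p['E'][:3,3]
    return o+d*(z-o[2])/d[2]
E
python3 - <<'E'
from h import *
s=r.get_state();print(s)
for n in ('scene','side'):
    p=snap(n,n+'0.png');print(n,p['E'][:3])
    for l in ['cradle','ring1_centre','handle_grip','near_lane','gauge','rack','bar_a','ring5','clamp_pad']:
        for q in r.spot_point(p,l)[:4]: print(l,np.array(q['xyz']),round(q['p'],2),proj(p,q['xyz'])[0].round())
E
```

```text
pics
{'clock': 0.0, 'q': array([-1.1212,  0.69  , -0.1945,  1.5663,  0.1573,  0.9025, -0.2151]), 'qd': array([-0.0004,  0.0005, -0.0013,  0.001 ,  0.0005,  0.0008,  0.0007]), 'joint_torque': array([  0.0001, -52.7578,  -1.2665, -15.3429,  -0.0526,   0.0067,
         0.0002]), 'tool_pos': array([0.2522, 0.5711, 0.2379]), 'eef_rot': array([ 0.2064,  0.9785, -0.0009, -0.0001]), 'contact_force': array([-0.6247,  0.3257, -0.0835]), 'moment': array([0.0021, 0.033 , 0.0079]), 'opening': 0.9978795203853968}
scene [[ 0.7908  0.3452 -0.5054  1.2556]
 [ 0.612  -0.4594  0.6438 -1.0128]
 [-0.01   -0.8184 -0.5745  0.996 ]]
cradle [0.5881 0.1922 0.0418] 0.95 [403. 241.]
ring1_centre [0.6485 0.1961 0.055 ] 0.6 [424. 244.]
handle_grip [0.62   0.3158 0.1833] 0.82 [442. 180.]
near_lane [ 0.5669 -0.1999  0.031 ] 0.72 [304. 321.]
rack [ 0.5501 -0.2811 -0.0032] 0.64 [276. 349.]
bar_a [ 0.2505 -0.2701  0.0161] 0.97 [187. 288.]
bar_a [ 0.6001 -0.5494  0.0125] 0.94 [203. 434.]
bar_a [ 0.5608 -0.1947  0.042 ] 0.9 [303. 315.]
bar_a [ 0.5417 -0.2778  0.0532] 0.76 [272. 328.]
ring5 [ 0.6448  0.1948 -0.0001] 0.66
[... 499 characters left out ...]
973  0.033 ] 0.62 [380. 282.]
near_lane [0.6492 0.1987 0.0006] 0.59 [302. 203.]
gauge [0.6506 0.1949 0.    ] 0.72 [303. 204.]
gauge [ 0.5625 -0.2027  0.0458] 0.44 [382. 281.]
rack [ 0.5462 -0.2763  0.0008] 0.86 [398. 312.]
rack [0.5847 0.1869 0.0365] 0.31 [288. 206.]
bar_a [ 0.251  -0.2704  0.0159] 0.94 [311. 383.]
bar_a [ 0.5658 -0.2028  0.0472] 0.77 [383. 280.]
bar_a [ 0.5279 -0.3556  0.0464] 0.72 [421. 325.]
bar_a [ 0.5992 -0.5439  0.0121] 0.65 [504. 365.]
ring5 [ 0.648   0.1994 -0.0014] 0.67 [301. 204.]
ring5 [0.6509 0.1954 0.0002] 0.65 [303. 203.]
ring5 [0.6494 0.1966 0.    ] 0.44 [302. 204.]
ring5 [0.6222 0.3134 0.182 ] 0.39 [266. 143.]
clamp_pad [0.6392 0.1904 0.118 ] 0.41 [299. 176.]
```

View pics/scene0.png

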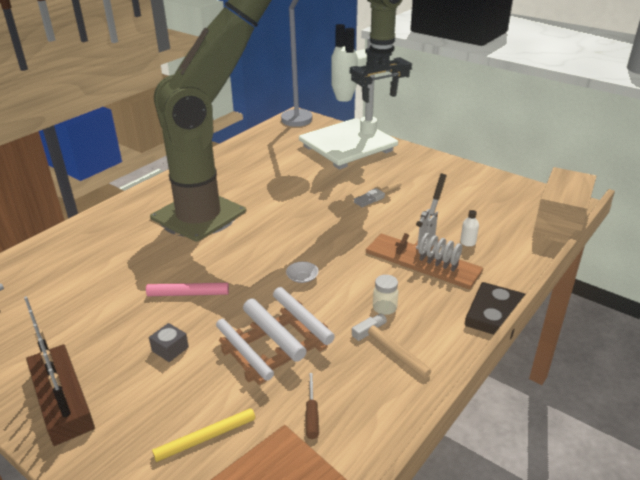

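View pics/side0.png

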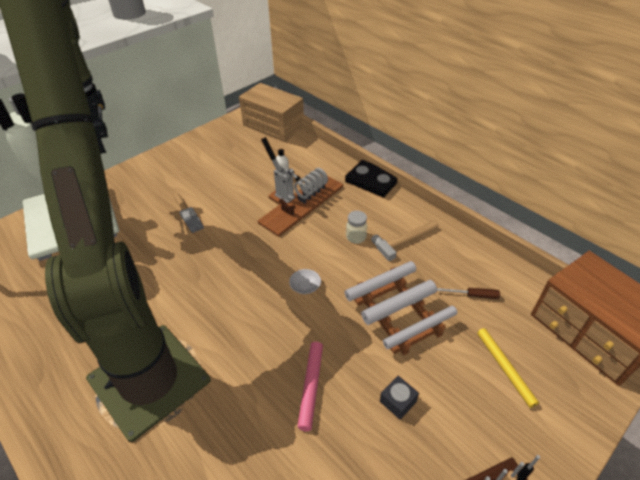

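The near-lane bar is at about (300, 315) in the scene picture, and the gauge's rings are at about (440, 250). The pink bar (187, 288) and the yellow bar (203, 434) are the decoys. By eye the thick bar is in the middle lane and the medium one in the near lane. Next I'll move to a wrist view of the gauge.

```bash
cat >> h.py <<'E'
def Rt(yaw,tilt=0):
    # yaw (rad) of the *forward* direction; tool x = -forward, z down; tilt>0: fingers lean forward (body back)
    f=np.array([np.cos(yaw),np.sin(yaw),0]);u=np.array([0,0,1.])
    z=np.sin(tilt)*f-np.cos(tilt)*u; x=-(np.cos(tilt)*f+np.sin(tilt)*u); y=np.cross(z,x)
    return np.array([x,y,z]).T
def go(pos,Rm,s=None):
    s=s or r.get_state();R0=R.from_quat(s['eef_rot']).as_matrix()
    d=R0.T@(np.array(pos)-s['tool_pos']);w=R.from_matrix(R0.T@Rm).as_rotvec(degrees=True)
    print('cmd',np.round(d,4).tolist(),np.round(w,2).tolist(),'rows>=',np.linalg.norm(d)/.05,np.linalg.norm(w)/8.59)
E
python3 - <<'E'
from h import *
p=snap('wrist','w0.png');print(p['tool_from_camera'],p['intrinsics'])
go([0.50,0.19,0.30],Rt(0.08))
go([0.56,-0.20,0.25],Rt(-0.22))
E
```

```text
[[ 0.0002 -0.9494 -0.3141  0.0827]
 [ 1.      0.0002  0.0001 -0.0003]
 [-0.     -0.3141  0.9494 -0.1466]
 [ 0.      0.      0.      1.    ]] [[421.687    0.     320.5621]
 [  0.     421.687  238.1894]
 [  0.       0.       1.    ]]
cmd [-0.3807, -0.2492, -0.0613] [0.0, -0.0, -28.41] rows>= 9.182528104743906 3.306899852726525
cmd [-0.5931, -0.5818, -0.0113] [0.0, -0.0, -11.22] rows>= 16.617627634699577 1.3058831686899601
```

carry_out(commands=[[-0.38, -0.249, -0.04, 0, 0, -28.4], [-0.38, -0.249, -0.04, 0, 0, -28.4], [-0.38, -0.249, -0.04, 0, 0, -28.4], [-0.38, -0.249, -0.04, 0, 0, -28.4], [-0.38, -0.249, -0.04, 0, 0, -28.4], [-0.38, -0.249, -0.04, 0, 0, -28.4], [-0.38, -0.249, -0.04, 0, 0, -28.4], [-0.38, -0.249, -0.04, 0, 0, -28.4], [-0.38, -0.249, -0.04, 0, 0, -28.4], [-0.38, -0.249, -0.04, 0, 0, -28.4], [-0.38, -0.249, -0.04, 0, 0, -28.4], [-0.38, -0.249, -0.04, 0, 0, -28.4]])

```text
clock: 2.25
tool_pos: [0.4986, 0.1921, 0.2788]
eef_rot: [-0.041, 0.999, 0.001, -0.0]
contact_force: [-1.3, -0.8, 0.5]
opening: 1.003
```

```bash
python3 - <<'E'
from h import *
p=snap('wrist','w1.png');s=r.get_state();print(s['tool_pos'],s['eef_rot'],s['qd'],s['clock'])
for l in ['cradle','ring1_centre','handle_grip','gauge','clamp_pad']:
  for q in r.spot_point(p,l)[:2]: print(l,np.array(q['xyz']),round(q['p'],2),proj(p,q['xyz'])[0].round())
E
```

```text
[0.4983 0.1926 0.2788] [-0.0416  0.9991  0.0007 -0.0003] [-0.0121 -0.0017 -0.0018  0.001   0.0025  0.0025  0.0042] 2.3
cradle [0.5855 0.1904 0.0352] 0.65 [311. 276.]
cradle [ 0.4396 -0.0496  0.0025] 0.34 [ 73. 103.]
ring1_centre [0.6494 0.194  0.0585] 0.56 [310. 344.]
gauge [ 0.6493  0.1958 -0.0023] 0.73 [312. 315.]
gauge [0.6452 0.1947 0.0044] 0.67 [312. 314.]
clamp_pad [0.6313 0.1836 0.1167] 0.94 [297. 363.]
```

View pics/w1.png

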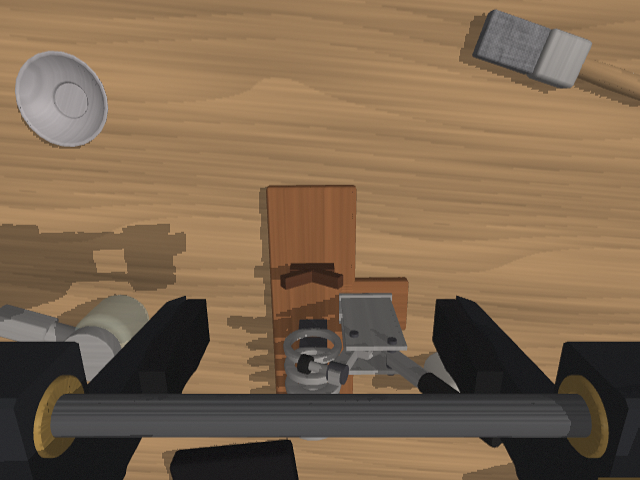

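The board's rear corners are at about (267, 186) and (355, 185), the cradle V at (311, 275) and ring 1 at (311, 345). Zooming in to get the axis accurately.

```bash
python3 - <<'E'
from h import *
p=cv2.imread('pics/w1.png')
cv2.imwrite('pics/w1z.png',cv2.resize(p[175:405,240:440],None,fx=3.2,fy=2.6*1.0,interpolation=cv2.INTER_CUBIC))
E
```

```text
(no output)
```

View pics/w1z.png

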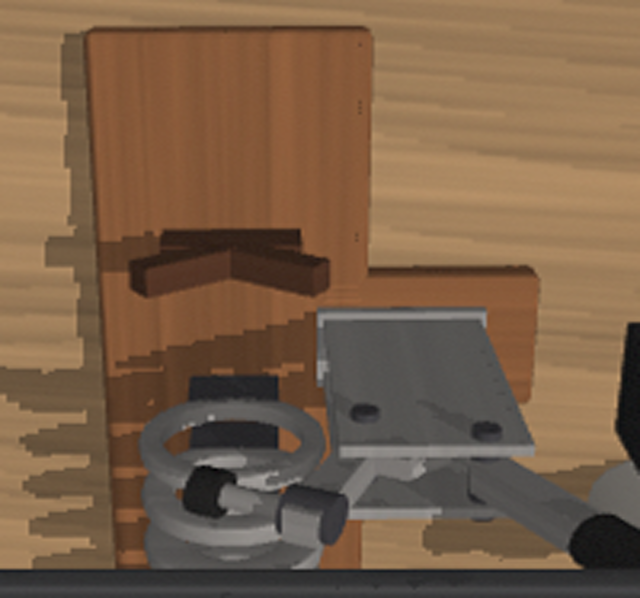

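```bash
cat > gm.py <<'E'
from h import *
# reuse w1 pose without time
T=np.eye(4);T[:3,:3]=R.from_quat([-0.0416,0.9991,0.0007,-0.0003]).as_matrix();T[:3,3]=[0.4983,0.1926,0.2788]
tc=np.array([[0.0002,-.9494,-.3141,.0827],[1,.0002,.0001,-.0003],[0,-.3141,.9494,-.1466],[0,0,0,1]])
p={'E':T@tc,'intrinsics':[[421.687,0,320.5621],[0,421.687,238.1894],[0,0,1]]}
def zz(x,y): return (240+(x+.5)/3.2-.5,175+(y+.5)/2.6-.5)
E
python3 - <<'E'
from gm import *
for n,a,z in [('bl',(88,30),.015),('br',(372,28),.015),('l1',(98,180),.015),('l2',(107,330),.015),('l3',(116,480),.015),('r1',(371,100),.015),('r2',(369,260),.015),
 ('crad',(230,247),.037),('crtop L',(131,262),.055),('crtop R',(329,262),.055),('ringL',(140,440),.06),('ringR',(327,440),.06),('ringtop',(233,402),.089)]:
    print(n,ray(p,zz(*a),z))
E
```

```text
bl [0.5017 0.1402 0.015 ]
br [0.4937 0.2272 0.015 ]
l1 [0.5615 0.1461 0.015 ]
l2 [0.6271 0.1521 0.015 ]
l3 [0.6991 0.1588 0.015 ]
r1 [0.5217 0.23   0.015 ]
r2 [0.5885 0.2367 0.015 ]
crad [0.5774 0.1903 0.037 ]
crtop L [0.5783 0.1611 0.055 ]
crtop R [0.5734 0.2199 0.055 ]
ringL [0.6497 0.1682 0.06  ]
ringR [0.6449 0.2262 0.06  ]
ringtop [0.6138 0.1949 0.089 ]
```

```bash
python3 - <<'E'
from h import *
go([0.49,-0.182,0.26],Rt(-0.22))
E
```

```text
cmd [0.0395, -0.3717, 0.0186] [0.02, -0.01, 17.31] rows>= 7.48433639723682 2.015298412822895
```

carry_out(commands=[[0.04, -0.372, 0.019, 0, 0, 17.3], [0.04, -0.372, 0.019, 0, 0, 17.3], [0.04, -0.372, 0.019, 0, 0, 17.3], [0.04, -0.372, 0.019, 0, 0, 17.3], [0.04, -0.372, 0.019, 0, 0, 17.3], [0.04, -0.372, 0.019, 0, 0, 17.3], [0.04, -0.372, 0.019, 0, 0, 17.3], [0.04, -0.372, 0.019, 0, 0, 17.3], [0.04, -0.372, 0.019, 0, 0, 17.3], [0.04, -0.372, 0.019, 0, 0, 17.3]])

```text
clock: 3.55
tool_pos: [0.4894, -0.1827, 0.2596]
eef_rot: [0.111, 0.994, 0.001, 0.0]
contact_force: [0.4, 0.7, -0.9]
opening: 1.005
```

```bash
python3 - <<'E'
from h import *
p=snap('wrist','w2.png');s=r.get_state();print(s['tool_pos'],s['eef_rot'],s['qd'],s['clock']);np.save('w2E.npy',p['E'])
for l in ['near_lane','rack','bar_a']:
  for q in r.spot_point(p,l)[:4]: print(l,np.array(q['xyz']),round(q['p'],2),proj(p,q['xyz'])[0].round())
E
```

```text
[ 0.4897 -0.1816  0.2598] [0.1096 0.994  0.0007 0.0001] [-0.0194 -0.0065 -0.0105  0.0053  0.0005 -0.0011  0.0039] 3.6
near_lane [ 0.5633 -0.1999  0.0486] 0.64 [320. 280.]
near_lane [ 0.4414 -0.0495  0.0037] 0.4 [451. 106.]
bar_a [ 0.5657 -0.1991  0.0478] 0.92 [321. 281.]
bar_a [ 0.5248 -0.354   0.0467] 0.81 [148. 275.]
bar_a [ 0.5429 -0.2756  0.0505] 0.58 [234. 277.]
```

View pics/w2.png

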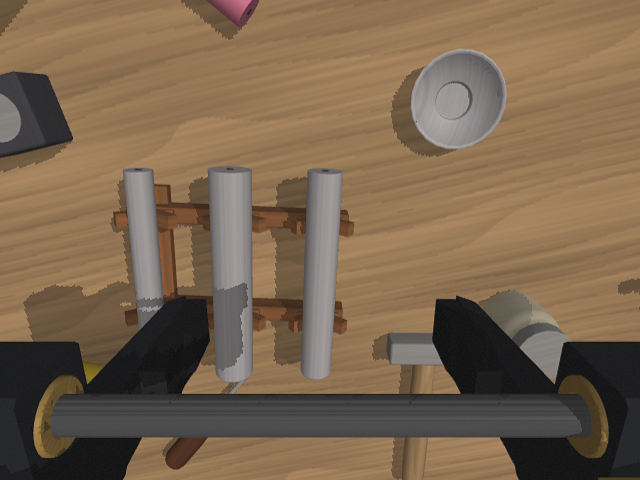

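The near bar runs from its tail at (325, 171) to its nose at (316, 378). It is medium width, so 30 mm. Fitting its edges.

```bash
cat > pr.py <<'E'
E
python3 - <<'E'
from h import *
im=cv2.imread('pics/w2.png');E=np.load('w2E.npy')
p={'E':E,'intrinsics':[[421.687,0,320.5621],[0,421.687,238.1894],[0,0,1]]}
hsv=cv2.cvtColor(im,cv2.COLOR_BGR2HSV).astype(int)
o=E[:3,3];pts=[]
for row in range(180,370,10):
    s=hsv[row,:,1]<60   # gray = aluminium
    c=325-int((row-171)*9/207)
    a=c
    while s[a-1]:a-=1
    b=c
    while s[b+1]:b+=1
    A=ray(p,(a-.5,row),.0483);B=ray(p,(b+.5,row),.0483)
    pts.append(np.r_[(A+B)/2,np.linalg.norm(A-B)]);print(row,a,b,pts[-1])
pts=np.array(pts);ok=abs(pts[:,3]-np.median(pts[:,3]))<.002
k=np.polyfit(pts[ok,0],pts[ok,1],1);print('yaw',np.arctan(k[0]),'y at .5',np.polyval(k,.5),np.polyval(k,.565))
for x in range(166,176):print(x,im[x,324],end=' ')
for x in range(370,384):print(x,im[x,316],end=' ')
print(ray(p,(325,171),.0633),ray(p,(316,379),.0483))
E
```

```text
180 307 341 [ 0.4738 -0.176   0.0483  0.0299]
190 307 341 [ 0.4823 -0.1779  0.0483  0.0302]
200 307 340 [ 0.4908 -0.1802  0.0483  0.0295]
210 306 340 [ 0.4995 -0.1826  0.0483  0.0306]
220 306 339 [ 0.5082 -0.185   0.0483  0.03  ]
230 306 338 [ 0.5171 -0.1875  0.0483  0.0293]
240 305 338 [ 0.5262 -0.19    0.0483  0.0304]
250 305 337 [ 0.5354 -0.1925  0.0483  0.0298]
260 305 336 [ 0.5447 -0.1951  0.0483  0.0291]
270 304 336 [ 0.5542 -0.1977  0.0483  0.0303]
280 304 335 [ 0.5638 -0.2003  0.0483  0.0296]
290 304 335 [ 0.5737 -0.2026  0.0483  0.0298]
300 303 334 [ 0.5836 -0.2058  0.0483  0.0301]
310 303 333 [ 0.5937 -0.2085  0.0483  0.0294]
320 303 333 [ 0.6041 -0.2109  0.0483  0.0296]
330 302 332 [ 0.6145 -0.2143  0.0483  0.0299]
340 302 332 [ 0.6252 -0.2167  0.0483  0.0301]
350 301 331 [ 0.6359 -0.2202  0.0483  0.0304]
360 301 330 [ 0.6469 -0.2232  0.0483  0.0297]
yaw -0.2666209999240599 y at .5 -0.1828315734419121 -0.20058461433374297
166 [ 88 123 156] 167 [ 89 121 149] 168 [ 97 109 123] 169 [91 90 91] 170 [54 51 52] 171 [73 71 73] 172 [102 100 103] 173 [112 110 115] 174 [142 142 146] 175 [152 151 156] 370 [147 147 152] 371 [146 146 151] 372 [147 147 151] 373 [147 146 151] 374 [147 147 152] 375 [146 145 150] 376 [147 145 151] 377 [149 146 153] 378 [144 142 147] 379 [121 125 134] 380 [ 86 115 141] 381 [ 81 113 144] 382 [ 82 114 142] 383 [ 88 121 151] [ 0.4641 -0.1732  0.0633] [ 0.6687 -0.2277  0.0483]
```

```bash
python3 - <<'E'
from h import *
p=cv2.imread('pics/w2.png')
cv2.imwrite('pics/w2z.png',cv2.resize(p[155:355,110:370],None,fx=3,fy=3,interpolation=cv2.INTER_CUBIC))
E
```

```text
(no output)
```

View pics/w2z.png

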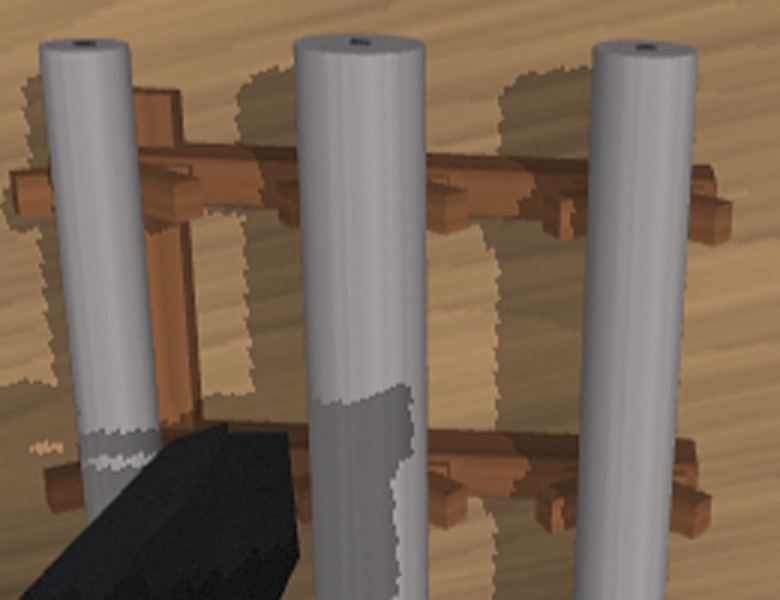

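```bash
python3 - <<'E'
from h import *
go([0.4965,-0.1819,0.0293],Rt(-0.2666))
E
```

```text
cmd [-0.0067, 0.0008, 0.2306] [0.05, 0.01, 2.75] rows>= 4.613624228450148 0.3207062150873712
```

carry_out(commands=[[-0.0067, 0.0008, 0.04, 0, 0, 2.75], [-0.0067, 0.0008, 0.08, 0, 0, 2.75], [-0.0067, 0.0008, 0.12, 0, 0, 2.75], [-0.0067, 0.0008, 0.13, 0, 0, 2.75], [-0.0067, 0.0008, 0.13, 0, 0, 2.75], [-0.0067, 0.0008, 0.13, 0, 0, 2.75]], fingers=100, grip_force=60)

```text
clock: 4.35
tool_pos: [0.4972, -0.1839, 0.1311]
eef_rot: [0.134, 0.991, -0.0, 0.001]
contact_force: [-0.3, 0.1, 0.3]
opening: 0.61
```

```bash
python3 - <<'E'
from h import *
p=snap('wrist','w3.png');s=r.get_state();print(s['tool_pos'],s['opening'],s['clock'])
go([0.4965,-0.1819,0.0293],Rt(-0.2666))
E
```

```text
[ 0.4974 -0.1842  0.1315] 0.6079891480013643 4.4
cmd [0.0019, 0.0019, 0.1022] [0.01, 0.19, -0.18] rows>= 2.0438668267714286 0.030300064302033757
```

View pics/w3.png

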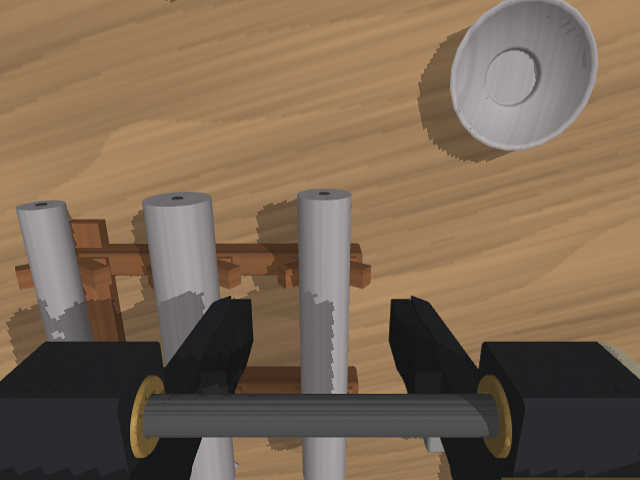

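carry_out(commands=[[0.002, 0.002, 0.035, 0, 0, 0], [0.002, 0.002, 0.07, 0, 0, 0], [0.002, 0.002, 0.09, 0, 0, 0], [0.002, 0.002, 0.102, 0, 0, 0], [0.002, 0.002, 0.102, 0, 0, 0], [0.002, 0.002, 0.102, 0, 0, 0]])

```text
clock: 5.0
tool_pos: [0.4956, -0.182, 0.0289]
eef_rot: [0.135, 0.991, -0.0, 0.001]
contact_force: [-0.3, -0.6, 0.1]
opening: 0.606
```

```bash
python3 - <<'E'
from h import *
s=r.get_state();print(s['tool_pos'],s['contact_force'],s['opening'],s['clock'])
go([0.4965,-0.1819,0.0293],Rt(-0.2666))
E
```

```text
[ 0.4956 -0.182   0.0289] [-0.3475 -0.5621  0.0981] 0.6055155338629926 5.0
cmd [-0.0008, 0.0004, -0.0004] [0.01, 0.13, -0.21] rows>= 0.019518356451910506 0.028343675911335495
```

Good. Closing the fingers.

carry_out(commands=[[0, 0, 0, 0, 0, 0], [0, 0, 0, 0, 0, 0], [0, 0, 0, 0, 0, 0], [0, 0, 0, 0, 0, 0], [0, 0, 0, 0, 0, 0], [0, 0, 0, 0, 0, 0]], fingers=255)

```text
clock: 5.6
tool_pos: [0.4951, -0.1814, 0.0282]
eef_rot: [0.134, 0.991, 0.0, 0.0]
contact_force: [0.0, 2.1, 5.8]
opening: 0.317
```

carry_out(commands=[[0, 0, -0.005, 0, 0, 0], [0, 0, -0.015, 0, 0, 0], [0, 0, -0.04, 0, 0, 0], [0, 0, -0.06, 0, 0, 0], [0, 0, -0.06, 0, 0, 0]])

```text
clock: 6.1
tool_pos: [0.4959, -0.1825, 0.0901]
eef_rot: [0.135, 0.991, -0.0, 0.002]
contact_force: [0.8, 0.5, -2.4]
opening: 0.315
```

```bash
python3 - <<'E'
from h import *
s=r.get_state();print(s['tool_pos'],s['contact_force'],s['moment'],s['opening']*88,s['clock'])
p=snap('side','s1.png');cv2.imwrite('pics/s1z.png',cv2.resize(p['img'][150:400,270:530],None,fx=3,fy=2.4))
p=snap('wrist','w4.png')
E
```

```text
[ 0.4959 -0.1825  0.0901] [ 0.8379  0.4905 -2.3788] [0.0165 0.0528 0.0143] 27.763259168588363 6.1
```

View pics/s1z.png

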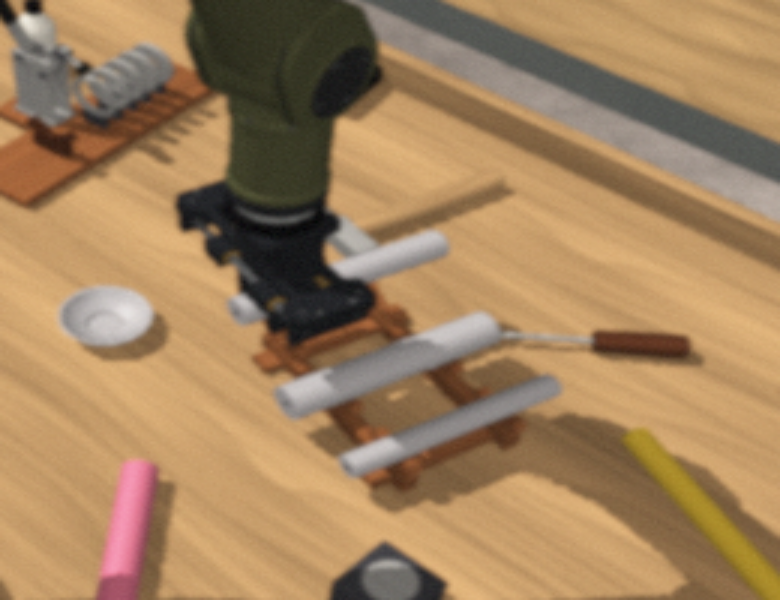

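View pics/w4.png

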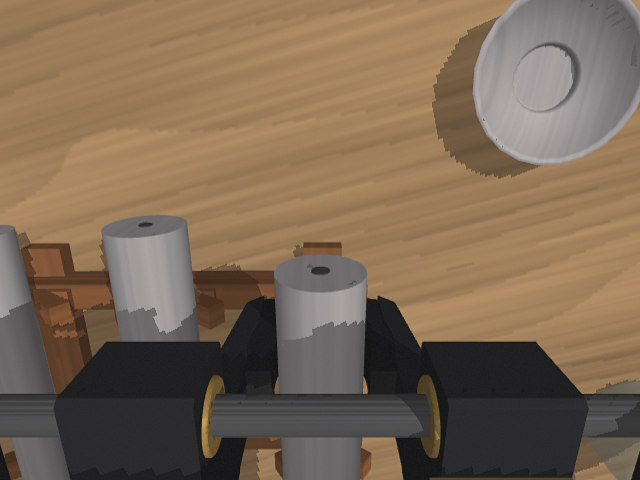

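```bash
python3 - <<'E'
from h import *
tc=np.array([[0.0002,-.9494,-.3141,.0827],[1,.0002,.0001,-.0003],[0,-.3141,.9494,-.1466],[0,0,0,1]])
p={'E':tc,'intrinsics':[[421.687,0,320.5621],[0,421.687,238.1894],[0,0,1]]}
print(ray(p,(320.5,270.5),-.019), proj(p,[.03,0,-.019]), proj(p,[.03,0,-.034]))
# gauge frame
yaw=.094;O=np.array([.649,.1973+.002*.094,0]);f=np.array([np.cos(yaw),np.sin(yaw),0])
g=lambda x: O+f*x
for x in (-210,-108): print(x,g(x/1000))
t=g(-.225);t[2]=.20
go(t,Rt(yaw))
E
```

```text
[ 0.0294 -0.0003 -0.019 ] [[321.4326 268.6737]] [[321.5346 288.2833]]
-210 [0.4399 0.1778 0.    ]
-108 [0.5415 0.1874 0.    ]
cmd [0.1627, 0.3267, -0.1122] [-0.01, 0.02, -20.88] rows>= 7.637310185833452 2.4312821831596736
```

carry_out(commands=[[0, 0, -0.03, 0, 0, 0], [0.01, 0.02, -0.07, 0, 0, -2], [0.03, 0.06, -0.1, 0, 0, -6], [0.05, 0.1, -0.112, 0, 0, -10], [0.07, 0.14, -0.112, 0, 0, -14], [0.09, 0.18, -0.112, 0, 0, -17], [0.11, 0.22, -0.112, 0, 0, -20], [0.13, 0.26, -0.112, 0, 0, -20.9], [0.15, 0.3, -0.112, 0, 0, -20.9], [0.163, 0.327, -0.112, 0, 0, -20.9], [0.163, 0.327, -0.112, 0, 0, -20.9], [0.163, 0.327, -0.112, 0, 0, -20.9]])

```text
clock: 7.4
tool_pos: [0.4239, 0.1769, 0.1987]
eef_rot: [-0.048, 0.999, -0.001, -0.001]
contact_force: [-0.6, 0.0, -2.5]
opening: 0.321
```

```bash
python3 - <<'E'
from h import *
s=r.get_state();print(s['tool_pos'],s['eef_rot'],s['opening']*88,s['clock'])
p=snap('wrist','w5.png');np.save('w5E.npy',p['E'])
q=snap('side','s2.png');cv2.imwrite('pics/s2z.png',cv2.resize(q['img'][70:270,150:410],None,fx=3,fy=3))
yaw=.094;O=np.array([.649,.1973+.002*.094,0]);f=np.array([np.cos(yaw),np.sin(yaw),0])
t=O+f*(-.210);t[2]=.0403
go(t,Rt(yaw))
E
```

```text
[0.4239 0.1769 0.1987] [-0.0482  0.9988 -0.0006 -0.0011] 28.234512025417224 7.4
cmd [-0.0159, 0.0014, 0.1586] [-0.1, -0.11, -0.07] rows>= 3.1888172495958123 0.01866126111663242
```

View pics/w5.png

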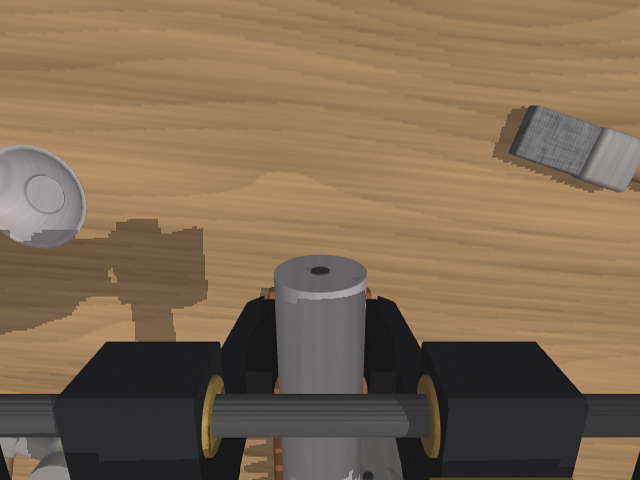

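View pics/s2z.png

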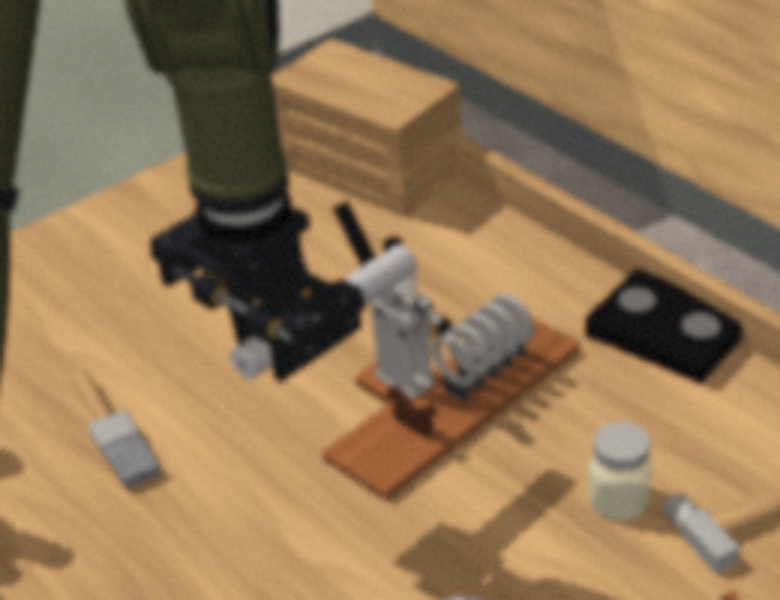

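The bar is still level and centred in the jaws. Descending in line with the rings.

carry_out(commands=[[0, 0.0014, 0.04, 0, 0, 0], [0, 0.0014, 0.08, 0, 0, 0], [0, 0.0014, 0.12, 0, 0, 0], [0, 0.0014, 0.15, 0, 0, 0], [0, 0.0014, 0.1586, 0, 0, 0], [0, 0.0014, 0.1586, 0, 0, 0], [0, 0.0014, 0.1586, 0, 0, 0]])

```text
clock: 8.2
tool_pos: [0.4253, 0.1779, 0.042]
eef_rot: [-0.047, 0.999, 0.0, 0.001]
contact_force: [0.7, -0.2, -2.7]
opening: 0.321
```

```bash
cat >>h.py <<'E'
yaw=.094;O=np.array([.649,.1973+.002*.094,0])
def gz(x,y=0,z=0,O=O,yaw=yaw):
    c,s=np.cos(yaw),np.sin(yaw);return O+np.array([c*x-s*y,s*x+c*y,z])
def tog(P,O=O,yaw=yaw):
    c,s=np.cos(yaw),np.sin(yaw);d=np.array(P)-O;return np.array([c*d[0]+s*d[1],-s*d[0]+c*d[1],d[2]])
def st():
    s=r.get_state();Rm=R.from_quat(s['eef_rot']).as_matrix()
    c,sn=np.cos(yaw),np.sin(yaw);F=s['contact_force'];Fg=np.array([c*F[0]+sn*F[1],-sn*F[0]+c*F[1],F[2]])
    print('g',tog(s['tool_pos'])*1000,'toolx yaw',np.arctan2(-Rm[1,0],-Rm[0,0]),'pitch',np.degrees(np.arcsin(-Rm[2,0])),'Fg',Fg,'M',s['moment'],'op',s['opening']*88,'t',s['clock']);return s
E
python3 - <<'E'
from h import *
st();go(gz(-.150,0,.0403),Rt(yaw))
q=snap('side','s3.png');cv2.imwrite('pics/s3z.png',cv2.resize(q['img'][90:250,180:390],None,fx=3.7,fy=3.7,interpolation=2))
q=snap('scene','c3.png');cv2.imwrite('pics/c3z.png',cv2.resize(q['img'][140:300,330:540],None,fx=3.7,fy=3.7,interpolation=2))
E
```

```text
g [-224.5238    1.5151   42.0019] toolx yaw 0.09353171361516513 pitch 0.06682057668369108 Fg [ 0.6486 -0.244  -2.6933] M [0.0529 0.0904 0.0079] op 28.27813157548479 t 8.2
cmd [-0.0745, -0.0015, 0.0018] [0.02, 0.07, -0.03] rows>= 1.4911726202495408 0.008744050398616407
```

View pics/s3z.png

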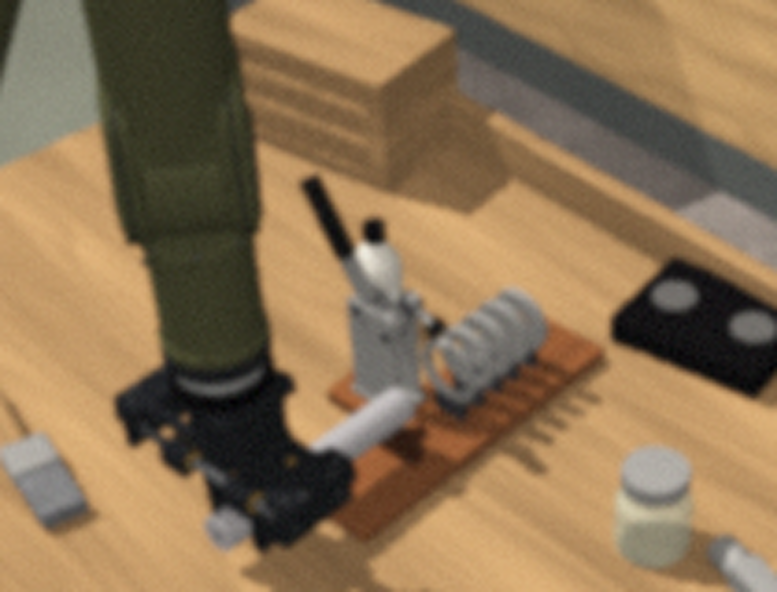

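View pics/c3z.png

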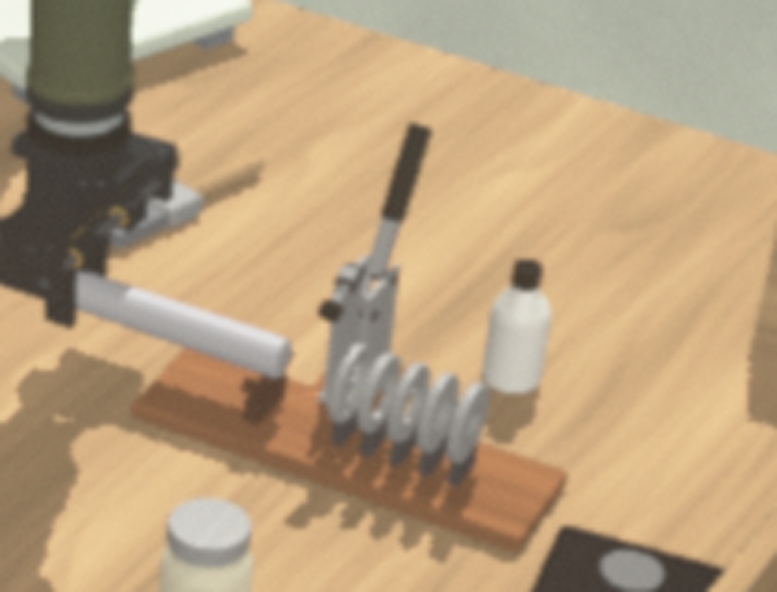

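carry_out(commands=[[-0.01, -0.0015, 0.0018, 0, 0, 0], [-0.025, -0.0015, 0.0018, 0, 0, 0], [-0.04, -0.0015, 0.0018, 0, 0, 0], [-0.055, -0.0015, 0.0018, 0, 0, 0], [-0.0645, -0.0015, 0.0018, 0, 0, 0], [-0.0645, -0.0015, 0.0018, 0, 0, 0], [-0.0645, -0.0015, 0.0018, 0, 0, 0]])

```text
clock: 9.0
tool_pos: [0.4887, 0.1826, 0.0395]
eef_rot: [-0.047, 0.999, 0.0, -0.0]
contact_force: [-0.9, -0.0, -2.5]
opening: 0.317
```

```bash
python3 - <<'E'
from h import *
st();go(gz(-.150,0,.0403),Rt(yaw))
q=snap('wrist','w6.png')
q=snap('scene','c4.png');cv2.imwrite('pics/c4z.png',cv2.resize(q['img'][190:290,380:490],None,fx=6,fy=6,interpolation=2))
st()
E
```

```text
g [-161.0325    0.2721   39.4994] toolx yaw 0.09436557790891154 pitch -0.022383891276418547 Fg [-0.9064  0.0398 -2.4571] M [-0.0102  0.1623 -0.0035] op 27.89281043714294 t 9.0
cmd [-0.011, -0.0003, -0.0008] [0.0, -0.02, 0.02] rows>= 0.22129787894046302 0.003574247488659064
g [-161.6932    0.4102   39.3498] toolx yaw 0.09525251195453763 pitch -0.07166814153748133 Fg [-0.7033 -0.345  -2.5422] M [0.041  0.115  0.0371] op 28.265670649991215 t 9.1
```

View pics/w6.png

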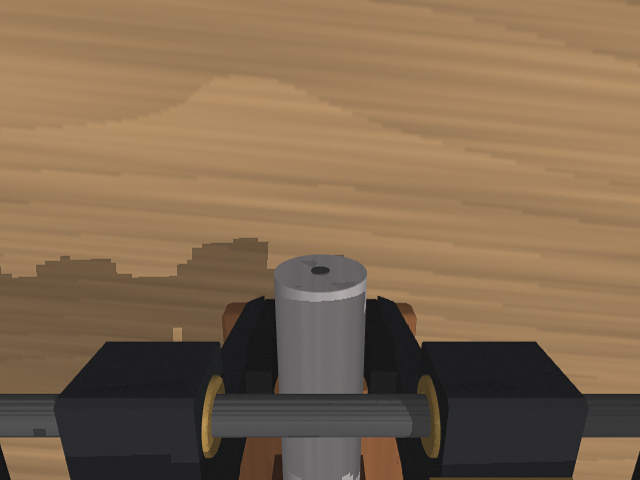

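View pics/c4z.png

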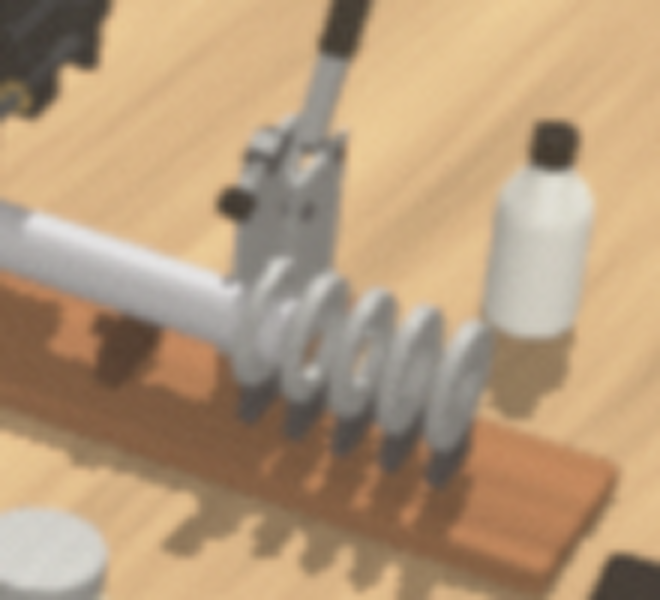

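carry_out(commands=[[-0.005, -0.0004, -0.0009, 0, 0, 0], [-0.01, -0.0004, -0.0009, 0, 0, 0], [-0.015, -0.0004, -0.0009, 0, 0, 0], [-0.02, -0.0004, -0.0009, 0, 0, 0], [-0.025, -0.0004, -0.0009, 0, 0, 0], [-0.025, -0.0004, -0.0009, 0, 0, 0], [-0.025, -0.0004, -0.0009, 0, 0, 0]])

```text
clock: 9.8
tool_pos: [0.5139, 0.1848, 0.0401]
eef_rot: [-0.047, 0.999, 0.0, -0.0]
contact_force: [-0.2, 0.9, -1.7]
opening: 0.317
```

```bash
python3 - <<'E'
from h import *
st();st();go(gz(-.120,0,.0403),Rt(yaw))
E
```

```text
g [-135.7129    0.0337   40.1469] toolx yaw 0.09449069861490098 pitch -0.011617952923637905 Fg [-0.0852  0.9348 -1.7082] M [0.0865 0.1504 0.0188] op 27.932278907111655 t 9.8
g [-135.7129    0.0337   40.1469] toolx yaw 0.09449069861490098 pitch -0.011617952923637905 Fg [-0.0852  0.9348 -1.7082] M [0.0865 0.1504 0.0188] op 27.932278907111655 t 9.8
cmd [-0.0157, -0.0, -0.0002] [0.0, -0.01, 0.03] rows>= 0.3142737115646778 0.003543327419210007
```

carry_out(commands=[[-0.003, 0, 0, 0, 0, 0], [-0.006, 0, 0, 0, 0, 0], [-0.009, 0, 0, 0, 0, 0], [-0.011, 0, 0, 0, 0, 0], [-0.011, 0, 0, 0, 0, 0]])

```text
clock: 10.3
tool_pos: [0.5194, 0.1846, 0.0391]
eef_rot: [-0.048, 0.999, -0.002, -0.005]
contact_force: [-9.6, -0.4, -0.1]
opening: 0.315
```

```bash
python3 - <<'E'
from h import *
st();go(gz(-.120,0,.0403),Rt(yaw))
E
```

```text
g [-130.2863   -0.7084   39.0641] toolx yaw 0.0964060110524782 pitch -0.6106458217821354 Fg [-9.6186  0.4774 -0.059 ] M [-0.1189  1.8587  0.0574] op 27.688960834656243 t 10.3
cmd [-0.0103, 0.0007, -0.0013] [-0.19, -0.61, 0.14] rows>= 0.20768881205544354 0.07603602650394264
```

Contact came at nose ≈ 40 mm, which is ring 3's front face, so I'm slightly off its axis. I'll back off and feel for the centre inside ring 2.

carry_out(commands=[[0.006, 0, 0, 0, 0, 0], [0.011, 0, 0, 0, 0, 0], [0.011, 0, 0, 0, 0, 0], [0.011, 0, 0, 0, 0, 0]])

```text
clock: 10.7
tool_pos: [0.5146, 0.1851, 0.0404]
eef_rot: [-0.047, 0.999, 0.0, 0.001]
contact_force: [-0.7, -0.2, -3.1]
opening: 0.318
```

```bash
python3 - <<'E'
from h import *
st()
E
```

```text
g [-135.0168    0.2604   40.4447] toolx yaw 0.09473734648632452 pitch 0.0713390268688891 Fg [-0.7084 -0.125  -3.1198] M [0.0364 0.1118 0.0274] op 27.981076253897715 t 10.7
```

carry_out(commands=[[0, 0.0025, 0, 0, 0, 0], [0, 0.0045, 0, 0, 0, 0], [0, 0.005, 0, 0, 0, 0], [0, 0.005, 0, 0, 0, 0]])

```text
clock: 11.1
tool_pos: [0.514, 0.1889, 0.0402]
eef_rot: [-0.046, 0.999, -0.001, 0.0]
contact_force: [1.5, -3.1, -1.8]
opening: 0.318
```

```bash
python3 - <<'E'
from h import *
st()
E
```

```text
g [-135.1857    4.0836   40.2153] toolx yaw 0.09267460379347466 pitch 0.02543074714213122 Fg [ 1.1617 -3.2252 -1.8304] M [-0.6184 -0.2151 -0.5096] op 27.984086345726105 t 11.1
```

carry_out(commands=[[0, -0.004, 0, 0, 0, 0], [0, -0.008, 0, 0, 0, 0], [0, -0.01, 0, 0, 0, 0], [0, -0.01, 0, 0, 0, 0], [0, -0.01, 0, 0, 0, 0]])

```text
clock: 11.6
tool_pos: [0.5142, 0.1803, 0.0402]
eef_rot: [-0.048, 0.999, 0.0, -0.0]
contact_force: [-0.3, 0.3, -1.9]
opening: 0.319
```

```bash
python3 - <<'E'
from h import *
st()
E
```

```text
g [-135.7868   -4.4534   40.2169] toolx yaw 0.09537937715241529 pitch -0.003928305833357479 Fg [-0.2875  0.287  -1.9442] M [ 0.0466  0.0919 -0.026 ] op 28.078376916696755 t 11.6
```

carry_out(commands=[[0, -0.0015, 0, 0, 0, 0], [0, -0.002, 0, 0, 0, 0], [0, -0.002, 0, 0, 0, 0]])

```text
clock: 11.9
tool_pos: [0.5145, 0.1785, 0.0403]
eef_rot: [-0.048, 0.999, 0.0, 0.0]
contact_force: [0.3, 1.3, -1.5]
opening: 0.321
```

```bash
python3 - <<'E'
from h import *
st()
E
```

```text
g [-135.6904   -6.2513   40.2576] toolx yaw 0.0957615506659564 pitch 0.012077369025822817 Fg [ 0.4402  1.3019 -1.5264] M [0.2775 0.1474 0.1486] op 28.2719648527214 t 11.9
```

carry_out(commands=[[0, 0.0035, 0, 0, 0, 0], [0, 0.0056, -0.002, 0, 0, 0], [0, 0.0056, -0.0045, 0, 0, 0], [0, 0.0056, -0.005, 0, 0, 0], [0, 0.0056, -0.005, 0, 0, 0]])

```text
clock: 12.4
tool_pos: [0.5142, 0.1833, 0.0454]
eef_rot: [-0.047, 0.999, -0.0, 0.0]
contact_force: [-0.1, -0.8, -1.9]
opening: 0.317
```

```bash
python3 - <<'E'
from h import *
st()
E
```

```text
g [-135.5136   -1.5036   45.4227] toolx yaw 0.09436800203141564 pitch 0.020840958662934072 Fg [-0.1387 -0.7528 -1.8911] M [ 0.0159  0.1232 -0.0158] op 27.870235791476944 t 12.4
```

carry_out(commands=[[0, 0, 0.004, 0, 0, 0], [0, 0, 0.008, 0, 0, 0], [0, 0, 0.0095, 0, 0, 0], [0, 0, 0.0095, 0, 0, 0], [0, 0, 0.0095, 0, 0, 0]])

```text
clock: 12.9
tool_pos: [0.514, 0.1835, 0.0356]
eef_rot: [-0.047, 0.999, -0.0, -0.0]
contact_force: [-1.2, -0.4, -0.4]
opening: 0.317
```

```bash
python3 - <<'E'
from h import *
st()
E
```

```text
g [-135.738    -1.2663   35.6447] toolx yaw 0.09478841657949566 pitch -0.009040298277286838 Fg [-1.2614 -0.3264 -0.4418] M [-0.0051  0.0372 -0.0075] op 27.936064784499354 t 12.9
```

carry_out(commands=[[0, 0, -0.005, 0, 0, 0], [0, 0, -0.0095, 0, 0, 0], [0, 0, -0.0115, 0, 0, 0], [0, 0, -0.0115, 0, 0, 0], [0, 0, -0.0115, 0, 0, 0]])

```text
clock: 13.4
tool_pos: [0.5141, 0.1835, 0.0473]
eef_rot: [-0.047, 0.999, 0.0, 0.0]
contact_force: [0.0, 0.5, -2.3]
opening: 0.314
```

```bash
python3 - <<'E'
from h import *
st()
E
```

```text
g [-135.6175   -1.2878   47.3209] toolx yaw 0.09470639274797085 pitch 0.010641807010881372 Fg [ 0.0461  0.4545 -2.3479] M [-0.0017  0.1571  0.0136] op 27.609980199059677 t 13.4
```

carry_out(commands=[[0, 0, -0.0015, 0, 0, 0], [0, 0, -0.002, 0, 0, 0], [0, 0, -0.002, 0, 0, 0]])

```text
clock: 13.7
tool_pos: [0.5138, 0.1834, 0.0492]
eef_rot: [-0.047, 0.999, -0.0, -0.0]
contact_force: [-0.4, 0.3, -2.8]
opening: 0.318
```

```bash
python3 - <<'E'
from h import *
st()
p=snap('wrist','w7.png')
E
```

```text
g [-135.8821   -1.3036   49.1745] toolx yaw 0.09475438715241553 pitch -0.022431970445051144 Fg [-0.355   0.2969 -2.8376] M [ 0.0071  0.2026 -0.0181] op 27.9471411101287 t 13.7
```

View pics/w7.png

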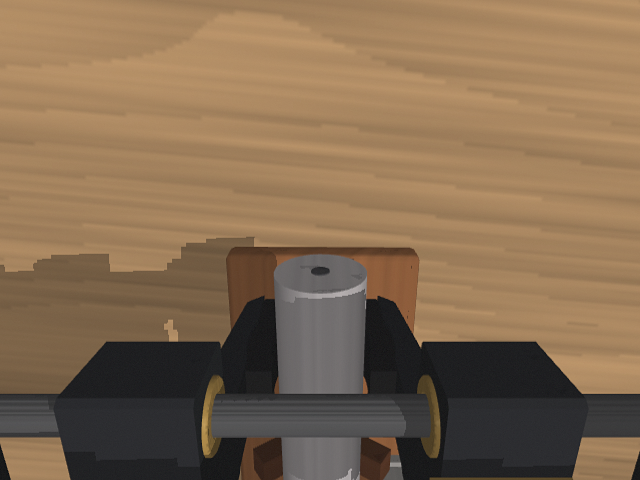

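carry_out(commands=[[0, 0, 0.004, 0, 0, 0], [0, 0, 0.007, 0, 0, 0], [0, 0, 0.007, 0, 0, 0], [-0.003, 0, 0.007, 0, 0, 0], [-0.005, 0, 0.007, 0, 0, 0], [-0.007, 0, 0.007, 0, 0, 0], [-0.009, 0, 0.007, 0, 0, 0], [-0.009, 0, 0.007, 0, 0, 0]])

```text
clock: 14.55
tool_pos: [0.5235, 0.1844, 0.0423]
eef_rot: [-0.047, 0.999, 0.0, 0.0]
contact_force: [-0.4, -0.5, -1.6]
opening: 0.316
```

```bash
python3 - <<'E'
from h import *
st()
E
```

```text
g [-126.1364   -1.2648   42.3094] toolx yaw 0.09438938101108264 pitch 0.04150630243058196 Fg [-0.4674 -0.4307 -1.6032] M [ 0.0337  0.0399 -0.0193] op 27.800476864720363 t 14.55
```

It went in: the nose is now about 44 mm, inside ring 3, with no axial force. Moving on toward ring 4.

carry_out(commands=[[-0.003, 0, 0, 0, 0, 0], [-0.006, 0, 0, 0, 0, 0], [-0.009, 0, 0, 0, 0, 0], [-0.012, 0, 0, 0, 0, 0], [-0.014, 0, 0, 0, 0, 0], [-0.014, 0, 0, 0, 0, 0]])

```text
clock: 15.15
tool_pos: [0.5374, 0.1857, 0.0422]
eef_rot: [-0.047, 0.999, 0.0, 0.0]
contact_force: [0.3, -0.0, -1.1]
opening: 0.318
```

```bash
python3 - <<'E'
from h import *
st()
E
```

```text
g [-112.2346   -1.266    42.2082] toolx yaw 0.09442067419005391 pitch 0.02731402102950393 Fg [ 0.3418 -0.0802 -1.0921] M [ 0.0199  0.0538 -0.0121] op 27.967717493721814 t 15.15
```

carry_out(commands=[[-0.002, 0, 0, 0, 0, 0], [-0.004, 0, 0, 0, 0, 0], [-0.006, 0, 0, 0, 0, 0], [-0.007, 0, 0, 0, 0, 0], [-0.007, 0, 0, 0, 0, 0]])

```text
clock: 15.65
tool_pos: [0.5412, 0.1857, 0.0416]
eef_rot: [-0.048, 0.999, -0.001, -0.003]
contact_force: [-5.0, -0.2, -0.3]
opening: 0.319
```

```bash
python3 - <<'E'
from h import *
st()
q=snap('side','s4.png');cv2.imwrite('pics/s4z.png',cv2.resize(q['img'][100:240,200:380],None,fx=4,fy=4,interpolation=2))
q=snap('scene','c5.png');cv2.imwrite('pics/c5z.png',cv2.resize(q['img'][190:290,380:490],None,fx=6,fy=6,interpolation=2))
E
```

```text
g [-108.4719   -1.6636   41.5602] toolx yaw 0.09537747548953969 pitch -0.3093838550262707 Fg [-4.9716  0.2312 -0.3004] M [-0.0614  1.0972  0.0594] op 28.088269127711754 t 15.65
```

View pics/s4z.png

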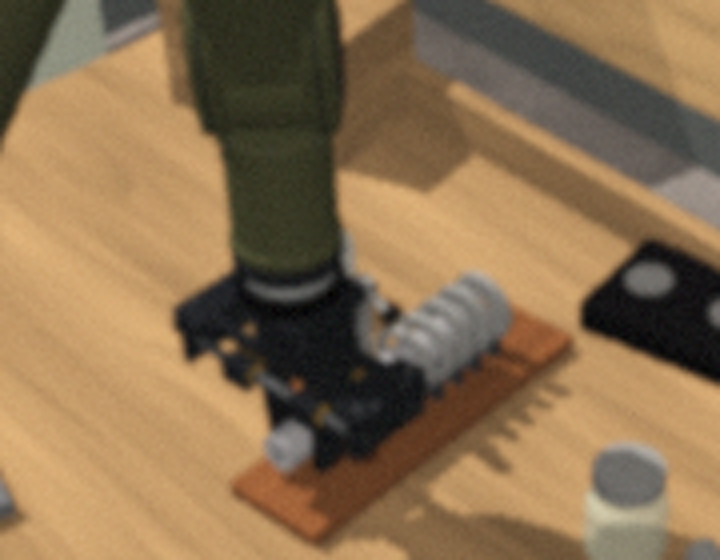

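View pics/c5z.png

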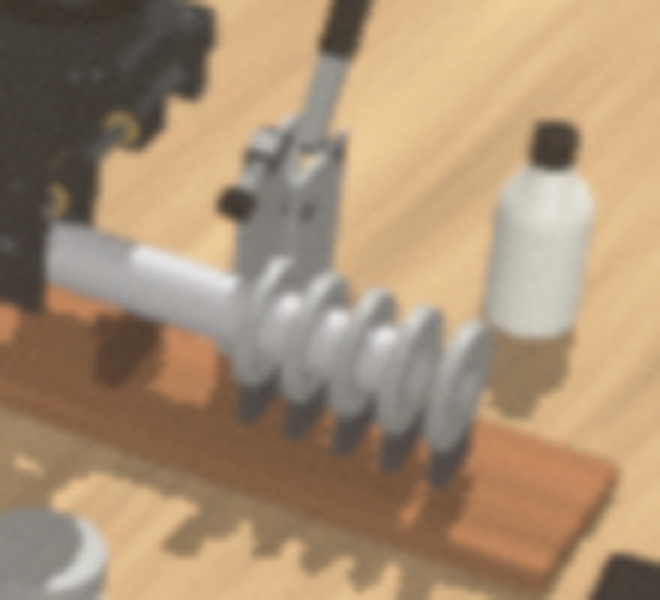

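Stopped at nose ≈ 62 mm with 5 N, which is ring 4's front face, as expected for the 30 mm bar. The scene view shows the bar through rings 1–3. Lowering the tail onto the cradle and releasing.

carry_out(commands=[[0.001, 0, 0.002, 0, -0.7, 0], [0.001, 0, 0.004, 0, -1.3, 0], [0.001, 0, 0.006, 0, -1.9, 0], [0.001, 0, 0.007, 0, -1.9, 0], [0.001, 0, 0.007, 0, -1.9, 0]])

```text
clock: 16.25
tool_pos: [0.5416, 0.1859, 0.0348]
eef_rot: [-0.048, 0.999, 0.0, 0.015]
contact_force: [-6.7, -0.6, -0.8]
opening: 0.317
```

```bash
python3 - <<'E'
from h import *
st()
E
```

```text
g [-108.0407   -1.4689   34.8002] toolx yaw 0.0953053059040902 pitch 1.7586806752242845 Fg [-6.6909 -0.0177 -0.8307] M [-0.0708  1.2072  0.008 ] op 27.869631935081365 t 16.25
```

carry_out(commands=[[0, 0, 0, 0, 0, 0], [0, 0, 0, 0, 0, 0], [0, 0, 0, 0, 0, 0], [0, 0, 0, 0, 0, 0]], fingers=110)

```text
clock: 16.65
tool_pos: [0.5441, 0.1865, 0.0356]
eef_rot: [-0.047, 0.999, 0.001, 0.018]
contact_force: [0.1, -0.6, -0.4]
opening: 0.572
```

```bash
python3 - <<'E'
from h import *
st();snap('wrist','w8.png');go(gz(-.175,-.0013,.20),Rt(yaw))
E
```

```text
g [-105.4225   -1.0593   35.6149] toolx yaw 0.09442389470146756 pitch 2.030729304550445 Fg [ 0.0747 -0.6419 -0.3725] M [0.0035 0.0893 0.028 ] op 50.34324334856755 t 16.65
cmd [0.0635, -0.0, -0.1668] [0.03, 2.0, 0.03] rows>= 3.5691003309380376 0.23255516617228375
```

View pics/w8.png

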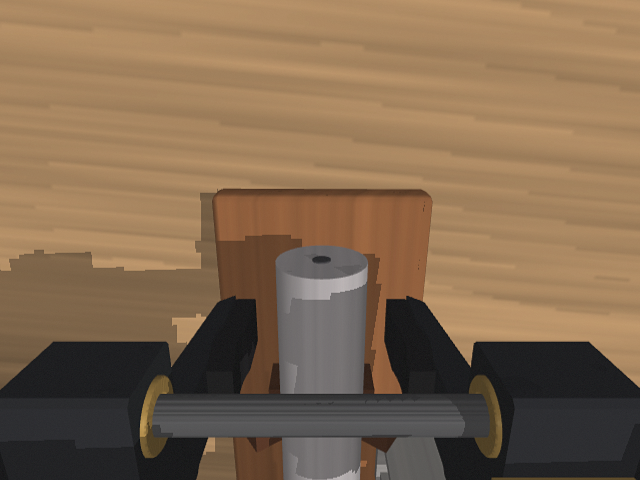

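carry_out(commands=[[0.02, 0, -0.005, 0, 0.5, 0], [0.04, 0, -0.015, 0, 1, 0], [0.055, 0, -0.04, 0, 1.5, 0], [0.07, 0, -0.07, 0, 2, 0], [0.085, 0, -0.07, 0, 2, 0], [0.085, 0, -0.07, 0, 2, 0], [0.085, 0, -0.07, 0, 2, 0]], fingers=255)

```text
clock: 17.4
tool_pos: [0.4567, 0.1781, 0.1024]
eef_rot: [-0.047, 0.999, 0.0, -0.0]
contact_force: [0.8, -0.8, -0.3]
opening: 0.007
```

```bash
python3 - <<'E'
from h import *
s=st();p=snap('wrist','w9.png');go(gz(-.170,-.0013,.045),Rt(yaw))
E
```

```text
g [-193.2662   -1.2396  102.3794] toolx yaw 0.09485880397096205 pitch -0.05117098983412901 Fg [ 0.7142 -0.8245 -0.2756] M [ 0.0442 -0.0057  0.0372] op 0.6441650838492686 t 17.4
cmd [-0.0231, -0.0001, 0.0571] [0.01, -0.05, 0.03] rows>= 1.231378655393303 0.007126649705549572
```

View pics/w9.png

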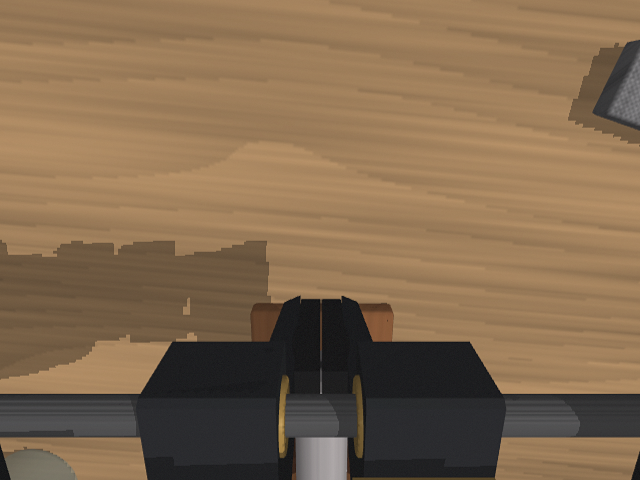

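carry_out(commands=[[-0.01, 0, 0.03, 0, 0, 0], [-0.02, 0, 0.055, 0, 0, 0], [-0.03, 0, 0.057, 0, 0, 0], [-0.038, 0, 0.057, 0, 0, 0], [-0.043, 0, 0.057, 0, 0, 0], [-0.047, 0, 0.057, 0, 0, 0], [-0.047, 0, 0.057, 0, 0, 0]])

```text
clock: 18.15
tool_pos: [0.5011, 0.1822, 0.0459]
eef_rot: [-0.048, 0.999, -0.0, -0.002]
contact_force: [-3.8, -0.7, 1.0]
opening: 0.006
```

```bash
python3 - <<'E'
from h import *
st()
E
```

```text
g [-148.7058   -1.2878   45.9091] toolx yaw 0.09515837746608038 pitch -0.26685028194300436 Fg [-3.8908 -0.37    0.9691] M [0.0127 0.7607 0.0271] op 0.553581636138438 t 18.15
```

Tail pressed home: it stopped at 3.9 N with the tail at gauge x ≈ -138 mm, again ring 4. Now the clamp handle: retreat, rise and go round to its -y side.

carry_out(commands=[[0.02, 0, 0, 0, 0, 0], [0.03, 0, -0.04, 0, 0, 0], [0.03, 0, -0.085, 0, 0, 0], [0.01, 0, -0.13, 0, 0, 0], [-0.02, 0.01, -0.165, 0, 0, 0], [-0.06, 0.03, -0.175, 0, 0, 0], [-0.1, 0.06, -0.175, 0, 0, 0], [-0.128, 0.08, -0.175, 0, 0, 0], [-0.128, 0.08, -0.175, 0, 0, 0], [-0.128, 0.08, -0.175, 0, 0, 0]])

```text
clock: 19.15
tool_pos: [0.6227, 0.2741, 0.2203]
eef_rot: [-0.048, 0.999, -0.0, -0.001]
contact_force: [-0.3, 0.5, -0.1]
opening: 0.006
```

```bash
python3 - <<'E'
from h import *
s=st()
q=snap('side','s5.png');
for l in ('handle_grip','clamp_pad'):
    for d in r.spot_point(q,l)[:2]: print(l,tog(d['xyz'])*1000,d['p'])
c=snap('scene','c6.png')
for l in ('handle_grip','oil_bottle'):
    for d in r.spot_point(c,l)[:2]: print(l,tog(d['xyz'])*1000,d['p'])
cv2.imwrite('pics/c6z.png',cv2.resize(c['img'][110:290,350:520],None,fx=3.3,fy=3.3,interpolation=2))
T=s['tool_pos'];t0=tog(T)*1000
print('grip expect',70+95*np.sin(.55),107+95*np.cos(.55))
for a in (.3,.5,.7,.9,1.1,1.3,1.5,1.6,1.7):
    y=70+88*np.sin(a)-9*np.cos(a)-8-1.2;z=107+88*np.cos(a)+9*np.sin(a)
    print(a,y,z,'row',(np.array([-(-18-t0[0]),y-t0[1],-(z-t0[2])])/1000).round(4).tolist())
E
```

```text
g [-19.0327  78.7494 220.2782] toolx yaw 0.09505621173405861 pitch -0.10312732441125225 Fg [-0.2864  0.5148 -0.1176] M [-0.0027 -0.0202 -0.0014] op 0.5402205577238814 t 19.15
handle_grip [-14.4326 118.5902 186.5   ] 0.76
clamp_pad [-149.5403 -464.3017   57.    ] 0.71
clamp_pad [-13.2003  -5.7745 119.    ] 0.54
handle_grip [-20.9398 122.0161 181.8   ] 0.58
oil_bottle [ 70.808 145.91   -5.6  ] 0.67
grip expect 119.65528674841264 187.98982959565302
0.3 78.20774978406743 193.7292929030054 row [-0.001, -0.0005, 0.0265]
0.5 95.0912043401565 188.54209529379065 row [-0.001, 0.0163, 0.0317]
0.7 110.60757679135641 180.10407166617418 row [-0.001, 0.0319, 0.0402]
0.9 124.13827833278255 168.75161939446582 row [-0.001, 0.0454, 0.0515]
1.1 135.14388259257612 154.93732492600373 row [-0.001, 0.0564, 0.0653]
1.3 143.1856308590917 139.21192058771842 row [-0.001, 0.0644, 0.0811]
1.5 147.94292400614748 122.20232862619434 row [-0.001, 0.0692, 0.0981]
1.6 149.02527276836406 113.42660446486013 row [-0.001, 0.0703, 0.1069]
1.7 149.22610376847695 104.58666779606605 row [-0.001, 0.0705, 0.1157]
```

View pics/c6z.png

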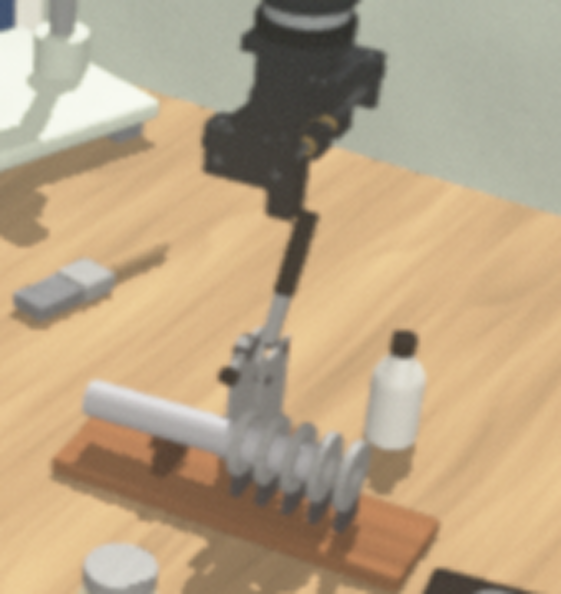

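The bar rests in the gauge (about (95, 395) to (230, 440) in this crop), and the closed fingers stand just to the -y side of the handle at (290, 210). Pushing along the arc.

carry_out(commands=[[-0.001, -0.0005, 0.0265, 0, 0, 0], [-0.001, 0.008, 0.029, 0, 0, 0], [-0.001, 0.0163, 0.0317, 0, 0, 0], [-0.001, 0.0245, 0.036, 0, 0, 0], [-0.001, 0.0319, 0.0402, 0, 0, 0], [-0.001, 0.039, 0.0458, 0, 0, 0], [-0.001, 0.0454, 0.0515, 0, 0, 0], [-0.001, 0.0512, 0.0584, 0, 0, 0], [-0.001, 0.0564, 0.0653, 0, 0, 0], [-0.001, 0.0564, 0.0653, 0, 0, 0]])

```text
clock: 20.45
tool_pos: [0.6178, 0.3314, 0.1536]
eef_rot: [-0.048, 0.999, 0.0, -0.001]
contact_force: [0.2, 0.5, 0.4]
opening: 0.005
```

```bash
python3 - <<'E'
from h import *
s=st()
c=snap('scene','c7.png')
cv2.imwrite('pics/c7z.png',cv2.resize(c['img'][110:290,350:520],None,fx=3.3,fy=3.3,interpolation=2))
t0=tog(s['tool_pos'])*1000
for a in (1.1,1.2,1.3,1.4,1.5,1.6,1.7,1.8):
    y=70+88*np.sin(a)-9*np.cos(a)-8-1.2;z=107+88*np.cos(a)+9*np.sin(a)
    print(a,y,z,'row',(np.array([-(-18-t0[0]),y-t0[1],-(z-t0[2])])/1000).round(4).tolist())
E
```

```text
g [-18.5286 136.2951 153.6196] toolx yaw 0.09592204609801878 pitch -0.16689827835799717 Fg [0.2411 0.4923 0.3952] M [ 0.0333 -0.0016 -0.0133] op 0.43305759825009815 t 20.45
1.1 135.14388259257612 154.93732492600373 row [-0.0005, -0.0012, -0.0013]
1.2 139.5582197748259 147.2758341676523 row [-0.0005, 0.0033, 0.0063]
1.3 143.1856308590917 139.21192058771842 row [-0.0005, 0.0069, 0.0144]
1.4 145.9898719528823 130.82615614511735 row [-0.0005, 0.0097, 0.0228]
1.5 147.94292400614748 122.20232862619434 row [-0.0005, 0.0116, 0.0314]
1.6 149.02527276836406 113.42660446486013 row [-0.0005, 0.0127, 0.0402]
1.7 149.22610376847695 104.58666779606605 row [-0.0005, 0.0129, 0.049]
1.8 148.54341036951897 95.77084434491209 row [-0.0005, 0.0122, 0.0578]
```

View pics/c7z.png

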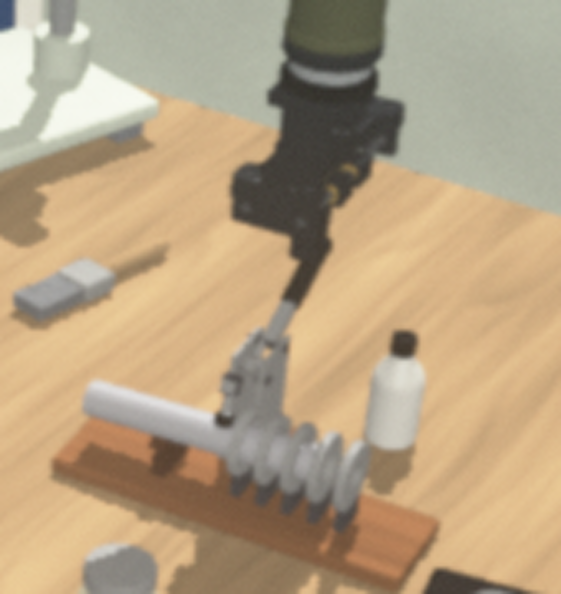

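The handle follows and the pad is coming down. Continuing, slower near the stop.

carry_out(commands=[[0, 0.0033, 0.0063, 0, 0, 0], [0, 0.0069, 0.0144, 0, 0, 0], [0, 0.0097, 0.0228, 0, 0, 0], [0, 0.0116, 0.0314, 0, 0, 0], [0, 0.0127, 0.0402, 0, 0, 0], [0, 0.0129, 0.045, 0, 0, 0], [0, 0.0129, 0.049, 0, 0, 0], [0, 0.0129, 0.051, 0, 0, 0], [0, 0.0129, 0.051, 0, 0, 0]])

```text
clock: 21.4
tool_pos: [0.6166, 0.3429, 0.1063]
eef_rot: [-0.047, 0.999, -0.0, -0.001]
contact_force: [-4.5, -3.4, 16.3]
opening: 0.01
```

```bash
python3 - <<'E'
from h import *
s=st()
E
```

```text
g [-18.5823 147.8498 106.2969] toolx yaw 0.0942526314793961 pitch -0.13590544277366198 Fg [-4.8401 -3.0076 16.2982] M [-0.8383  1.1936 -0.0899] op 0.8817539653313492 t 21.4
```

carry_out(commands=[[0, 0, 0.002, 0, 0, 0], [0, 0, 0.003, 0, 0, 0], [0, 0, 0.003, 0, 0, 0]])

```text
clock: 21.7
tool_pos: [0.6167, 0.343, 0.1057]
eef_rot: [-0.047, 0.999, -0.0, -0.001]
contact_force: [-9.6, -5.3, 29.9]
opening: 0.004
```

```bash
python3 - <<'E'
from h import *
s=st()
c=snap('scene','c8.png')
cv2.imwrite('pics/c8z.png',cv2.resize(c['img'][110:290,350:520],None,fx=3.3,fy=3.3,interpolation=2))
E
```

```text
g [-18.4828 147.8839 105.73  ] toolx yaw 0.09394384157442685 pitch -0.08757020352370096 Fg [-10.0427  -4.3715  29.9422] M [-1.4909  2.0447 -0.0107] op 0.39133264196603584 t 21.7
```

View pics/c8z.png

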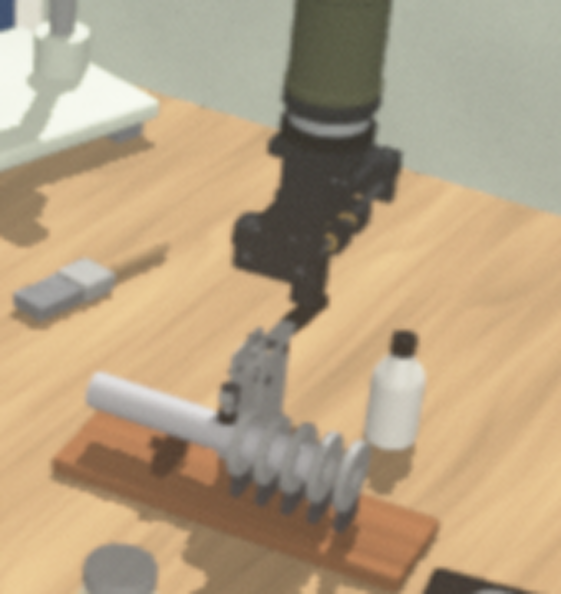

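Hard against the stop: force rose to 30 N with under 1 mm of movement. Lifting off and checking.

carry_out(commands=[[0, 0, -0.02, 0, 0, 0], [0, 0, -0.06, 0, 0, 0], [0.02, 0, -0.1, 0, 0, 0], [0.06, 0, -0.13, 0, 0, 0], [0.11, -0.02, -0.14, 0, 0, 0], [0.16, -0.06, -0.14, 0, 0, 0], [0.2, -0.1, -0.14, 0, 0, 0], [0.22, -0.14, -0.14, 0, 0, 0], [0.22, -0.149, -0.14, 0, 0, 0], [0.22, -0.149, -0.14, 0, 0, 0], [0.22, -0.149, -0.14, 0, 0, 0]])

```text
clock: 22.85
tool_pos: [0.4129, 0.1742, 0.2413]
eef_rot: [-0.047, 0.999, 0.0, -0.0]
contact_force: [1.3, 1.3, 1.0]
opening: 0.006
```

```bash
python3 - <<'E'
from h import *
s=st()
c=snap('scene','c9.png')
cv2.imwrite('pics/c9z.png',cv2.resize(c['img'][150:290,370:510],None,fx=4.2,fy=4.2,interpolation=2))
for l in ('handle_grip','clamp_pad'):
    for d in r.spot_point(c,l)[:2]: print(l,tog(d['xyz'])*1000,d['p'])
c=snap('side','s9.png')
cv2.imwrite('pics/s9z.png',cv2.resize(c['img'][100:250,220:370],None,fx=4,fy=4,interpolation=2))
for l in ('handle_grip','clamp_pad','bar_a'):
    for d in r.spot_point(c,l)[:3]: print(l,tog(d['xyz'])*1000,d['p'])
w=snap('wrist','w10.png')
for l in ('handle_grip','clamp_pad','bar_a'):
    for d in r.spot_point(w,l)[:3]: print(l,tog(d['xyz'])*1000,d['p'])
print('expect',70+95*np.sin(1.7),107+95*np.cos(1.7))
E
```

```text
g [-237.2347   -1.0655  241.3273] toolx yaw 0.09359413122632439 pitch -0.04655308619960141 Fg [1.4558 1.135  1.0277] M [ 0.0909 -0.0364  0.0572] op 0.5138950303733553 t 22.85
handle_grip [-37.7074   8.087   53.    ] 0.58
handle_grip [-18.3804 167.2757  90.    ] 0.54
clamp_pad [-16.1213  -4.796   75.6   ] 0.35
clamp_pad [-344.5757 -595.0727   -2.9   ] 0.29
handle_grip [-17.4502 161.1614  91.7   ] 0.57
clamp_pad [-13.5764   0.8902  74.3   ] 0.4
bar_a [-437.8266 -429.2881   15.1   ] 0.86
bar_a [-148.588  -463.7888   54.3   ] 0.69
bar_a [-173.3771 -537.0856   44.4   ] 0.68
handle_grip [-18.5758 168.399   94.9   ] 0.77
clamp_pad [-13.8898  -3.4997  73.9   ] 0.65
bar_a [-2.9967 -3.0201 59.2   ] 0.74
expect 164.20815699298453 94.75977304192516
```

View pics/c9z.png

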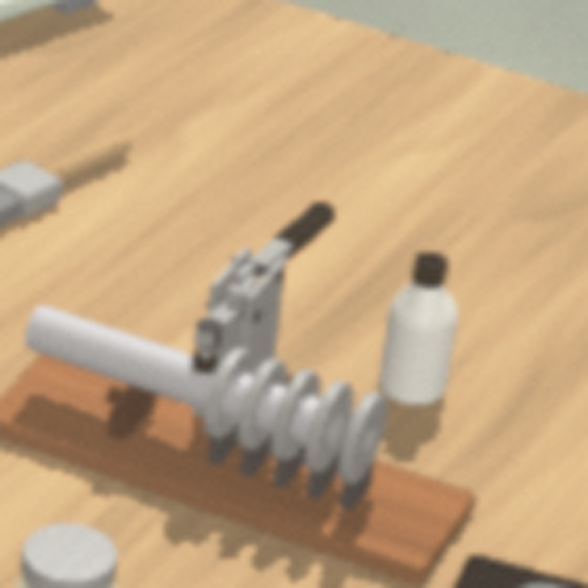

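View pics/s9z.png

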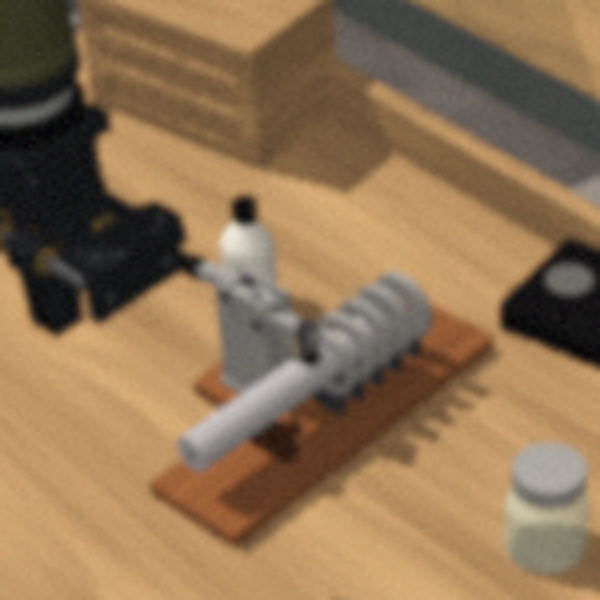

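View pics/w10.png

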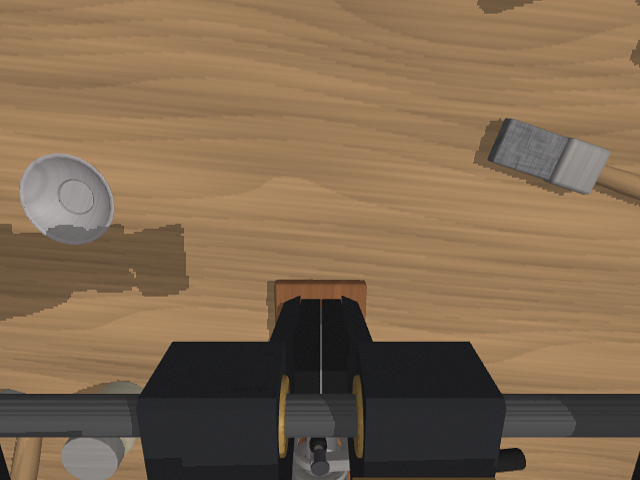

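The handle is down, but in the scene view the tail seems to sit ~2 px higher than before clamping. Comparing the before and after pictures.

```bash
python3 - <<'E'
import cv2,numpy as np
f=lambda n,y,x,h,w,k:cv2.resize(cv2.imread('pics/%s.png'%n)[y:y+h,x:x+w],None,fx=k,fy=k,interpolation=2)
a=np.vstack([f('c6',215,370,55,90,4.2),f('c9',215,370,55,90,4.2)])
b=np.vstack([f('s5',180,255,55,90,4.2),f('s9',180,255,55,90,4.2)])
cv2.imwrite('pics/cmp.png',np.hstack([a,b]))
E
```

```text
(no output)
```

View pics/cmp.png

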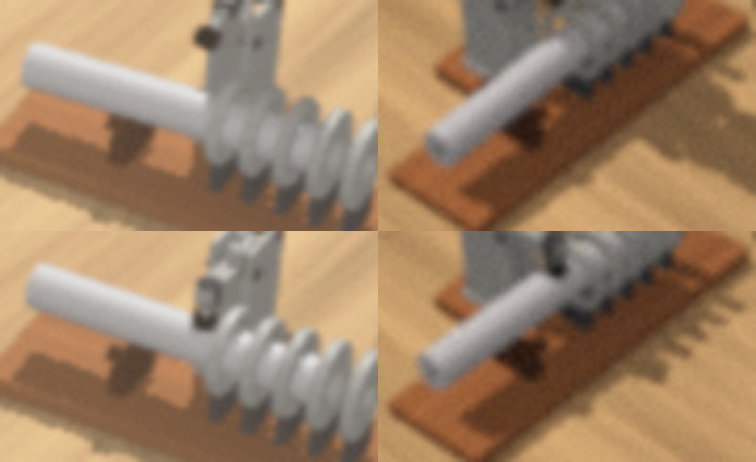

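```bash
python3 - <<'E'
import cv2,numpy as np
f=lambda n,y,x,h,w,k:cv2.resize(cv2.imread('pics/%s.png'%n)[y:y+h,x:x+w],None,fx=k,fy=k,interpolation=2)
cv2.imwrite('pics/cmp2.png',np.hstack([f('s5',195,250,40,32,12),f('s9',195,250,40,32,12)]))
cv2.imwrite('pics/cmp3.png',np.vstack([f('c6',218,370,24,56,12),f('c9',218,370,24,56,12)]))
E
```

```text
(no output)
```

View pics/cmp2.png

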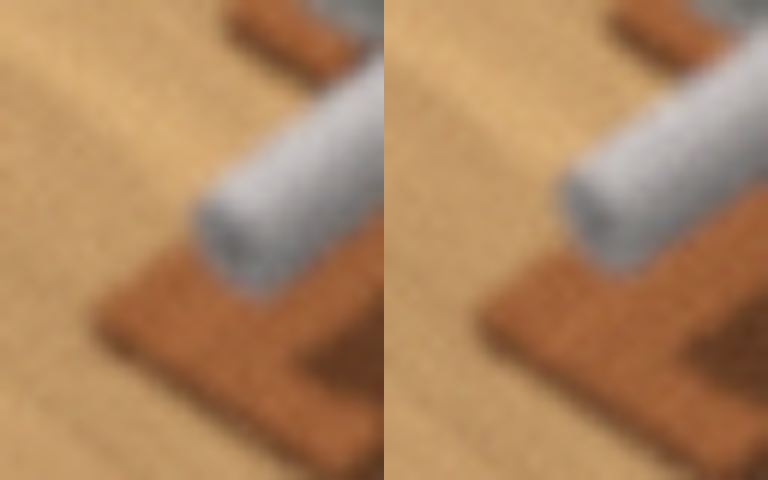

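View pics/cmp3.png

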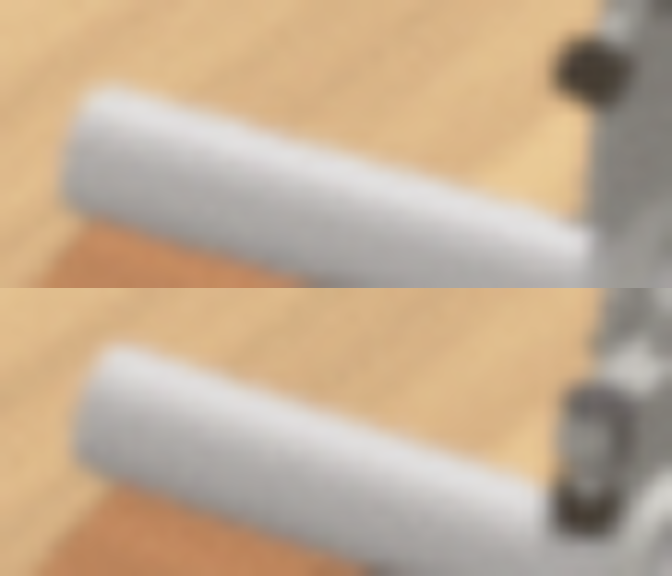

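```bash
python3 - <<'E'
from h import *
q=snap('side','s10.png');c=snap('scene','c10.png');cv2.imwrite('pics/x.png',c['img'])
def hit(p,uv,xg):
    K=np.array(p['intrinsics']);d=p['E'][:3,:3]@np.linalg.solve(K,[uv[0],uv[1],1.]);o=p['E'][:3,3]
    og=tog(o);dg=tog(o+d)-og
    return (og+dg*(xg/1000-og[0])/dg[0])*1000
for uv in [(269.3,215),(267.8,213.1)]: print([hit(q,uv,x).round(1) for x in (-142,-138,-134)])
print('pred side px tail x=-138, z 53/58:',proj(q,[gz(-.138,-.0012,.053),gz(-.138,-.0012,.058),gz(-.142,-.0012,.058),gz(-.138,.003,.058)]))
print('scene: top line pts: tail top, z',proj(c,[gz(-.138,-.0012,.053+.015),gz(-.138,-.0012,.058+.015),gz(-.142,-.0012,.073)]))
# silhouette: expected line near top in scene px before/after at tail: before (370+105/12,218+85/12) after (370+120/12, 218+(345-288)/12)
print(370+105/12,218+85/12,370+120/12,218+57/12)
E
```

```text
[array([-142. ,   -5.5,   55.9]), array([-138. ,   -0.8,   50.2]), array([-134. ,    3.9,   44.5])]
[array([-142. ,    0.1,   60. ]), array([-138. ,    4.8,   54.3]), array([-134. ,    9.6,   48.7])]
pred side px tail x=-138, z 53/58: [[269.3118 214.3562]
 [269.1598 213.0889]
 [268.1758 213.8127]
 [268.1309 212.4501]]
scene: top line pts: tail top, z [[377.3113 225.0527]
 [377.3904 223.4969]
 [376.0714 223.069 ]]
378.75 225.08333333333334 380.0 222.75
```

Triangulating both views, the tail moved about +5 mm in y and +4.5 mm up. The pad's swing seems to have dragged the bar up the cradle's +y flank. I'll look straight down with open fingers.

carry_out(commands=[[-0.04, 0, -0.03, 0, 0, 0], [-0.085, 0, -0.04, 0, 0, 0], [-0.087, 0, -0.04, 0, 0, 0], [-0.087, 0, -0.04, 0, 0, 0], [-0.087, 0, -0.04, 0, 0, 0]], fingers=0)

```text
clock: 24.0
tool_pos: [0.4976, 0.1821, 0.2804]
eef_rot: [-0.048, 0.999, -0.0, -0.002]
contact_force: [1.3, -0.1, 0.9]
opening: 0.436
```

```bash
python3 - <<'E'
from h import *
s=st();p=snap('wrist','w11.png');np.save('w11E.npy',p['E'])
cv2.imwrite('pics/w11z.png',cv2.resize(p['img'][170:410,220:450],None,fx=2.5,fy=2.5,interpolation=2))
E
```

```text
g [-152.16     -1.1033  280.3566] toolx yaw 0.09553965278946812 pitch -0.2303898414320558 Fg [ 1.2829 -0.1714  0.9363] M [ 0.0308  0.0183 -0.0233] op 38.38834062661948 t 24.0
```

View pics/w11z.png

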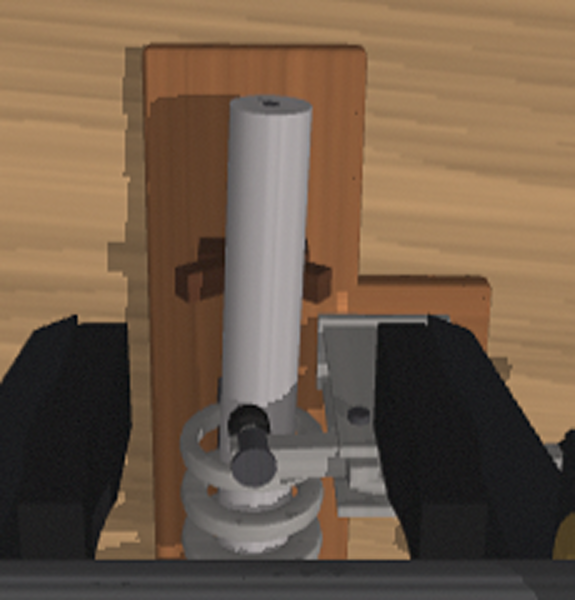

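```bash
cat > fit.py <<'E'
from h import *
import sys
def fit(fn,Ef,rows=range(222,325,10),c0=(328,322)):
    im=cv2.imread(fn);E=np.load(Ef)
    p={'E':E,'intrinsics':[[421.687,0,320.5621],[0,421.687,238.1894],[0,0,1]]}
    hsv=cv2.cvtColor(im,cv2.COLOR_BGR2HSV).astype(int);out=[]
    for row in rows:
        s=hsv[row,:,1]<60;c=int(c0[0]+(c0[1]-c0[0])*(row-212)/120)
        a=b=c
        while s[a-1]:a-=1
        while s[b+1]:b+=1
        A=tog(ray(p,(a-.5,row),.057));B=tog(ray(p,(b+.5,row),.057));out.append(np.r_[(A+B)/2,np.linalg.norm(A-B)]*1000)
    out=np.array(out);print(out)
    ok=abs(out[:,3]-30)<2.5;k=np.polyfit(out[ok,0],out[ok,1],1);print('slope',k[0],'y at -138,-64,0,62',np.polyval(k,[-138,-64,0,62]))
    print('widthfit: d at -138,-18',np.polyval(np.polyfit(out[ok,0],out[ok,3],1),[-138,-18]))
if __name__=='__main__': fit('pics/w11.png','w11E.npy')
E
python3 fit.py
```

```text
[[-128.9339    5.3442   57.       29.193 ]
 [-119.382     4.9499   57.       30.3373]
 [-109.6818    4.5495   57.       29.6465]
 [ -99.8306    4.6097   57.       29.8785]
 [ -89.8222    3.7297   57.       30.1143]
 [ -79.6564    3.7844   57.       30.3537]
 [ -69.3267    3.3618   57.       29.6409]
 [ -58.8311    3.4143   57.       29.8804]
 [ -48.1626    2.4959   57.       30.1238]
 [ -37.3207    2.5422   57.       30.3712]
 [ -26.2973    1.6014   57.       30.6228]]
slope -0.03306172652051084 y at -138,-64,0,62 [ 5.6271  3.1805  1.0646 -0.9852]
widthfit: d at -138,-18 [29.5817 30.4601]
```

The bar is yawed -0.033 rad and sits ~4 mm up the +y flank at the cradle. I'll nudge the tail back toward -y with the closed fingers, with the clamp left on.

carry_out(commands=[[-0.014, 0.043, 0.01, 0, 0, 0], [-0.0285, 0.043, 0.05, 0, 0, 0], [-0.0285, 0.043, 0.09, 0, 0, 0], [-0.0285, 0.043, 0.13, 0, 0, 0], [-0.0285, 0.043, 0.17, 0, 0, 0], [-0.0285, 0.043, 0.21, 0, 0, 0], [-0.0285, 0.043, 0.234, 0, 0, 0], [-0.0285, 0.043, 0.234, 0, 0, 0], [-0.0285, 0.043, 0.234, 0, 0, 0]], fingers=255)

```text
clock: 24.95
tool_pos: [0.5223, 0.2281, 0.0473]
eef_rot: [-0.048, 0.999, -0.0, -0.001]
contact_force: [0.4, 0.2, 0.3]
opening: 0.004
```

```bash
python3 - <<'E'
from h import *
s=st()
E
```

```text
g [-123.2684   42.3397   47.3385] toolx yaw 0.09557126431593663 pitch -0.14978025856034397 Fg [0.4067 0.1178 0.3222] M [ 0.0524 -0.0364 -0.0108] op 0.354585980980916 t 24.95
```

carry_out(commands=[[0, -0.005, 0, 0, 0, 0], [0, -0.01, 0, 0, 0, 0], [0, -0.013, 0, 0, 0, 0], [0, -0.013, 0, 0, 0, 0]])

```text
clock: 25.35
tool_pos: [0.5248, 0.2144, 0.0477]
eef_rot: [-0.047, 0.999, 0.0, -0.0]
contact_force: [-0.1, 0.3, -0.6]
opening: 0.003
```

```bash
python3 - <<'E'
from h import *
s=st()
E
```

```text
g [-122.0416   28.4929   47.7392] toolx yaw 0.09371781394293144 pitch -0.027169270590356467 Fg [-0.1103  0.3262 -0.5723] M [ 0.0235  0.0243 -0.0209] op 0.23539600950912665 t 25.35
```

carry_out(commands=[[0, -0.0015, 0, 0, 0, 0], [0, -0.003, 0, 0, 0, 0], [0, -0.004, 0, 0, 0, 0], [0, -0.004, 0, 0, 0, 0]])

```text
clock: 25.75
tool_pos: [0.5247, 0.214, 0.0475]
eef_rot: [-0.048, 0.999, 0.002, -0.0]
contact_force: [-1.1, 5.6, 3.0]
opening: 0.007
```

```bash
python3 - <<'E'
from h import *
s=st()
E
```

```text
g [-122.2201   28.1017   47.5023] toolx yaw 0.09684993296859246 pitch -0.0014496182126070639 Fg [-0.6173  5.6819  3.0082] M [1.0769 0.265  0.0021] op 0.5904140314570584 t 25.75
```

carry_out(commands=[[0, -0.0015, 0, 0, 0, 0], [0, -0.003, 0, 0, 0, 0], [0, -0.003, 0, 0, 0, 0]])

```text
clock: 26.05
tool_pos: [0.5247, 0.2137, 0.0477]
eef_rot: [-0.049, 0.999, 0.004, 0.0]
contact_force: [-1.7, 8.6, 2.4]
opening: 0.005
```

```bash
python3 - <<'E'
from h import *
s=st()
E
```

```text
g [-122.2533   27.7864   47.6525] toolx yaw 0.09860915318108603 pitch 0.043451661466136195 Fg [-0.846   8.7403  2.4345] M [1.9293 0.491  0.0166] op 0.46572318574843 t 26.05
```

```bash
python3 - <<'E'
from h import *
q=snap('side','s11.png');c=snap('scene','c11.png');w=snap('wrist','w12.png')
f=lambda p,y,x,h,w,k:cv2.resize(p['img'][y:y+h,x:x+w],None,fx=k,fy=k,interpolation=2)
cv2.imwrite('pics/v11.png',np.hstack([f(c,180,360,90,100,4),f(q,150,240,90,100,4)]))
E
```

```text
(no output)
```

View pics/v11.png

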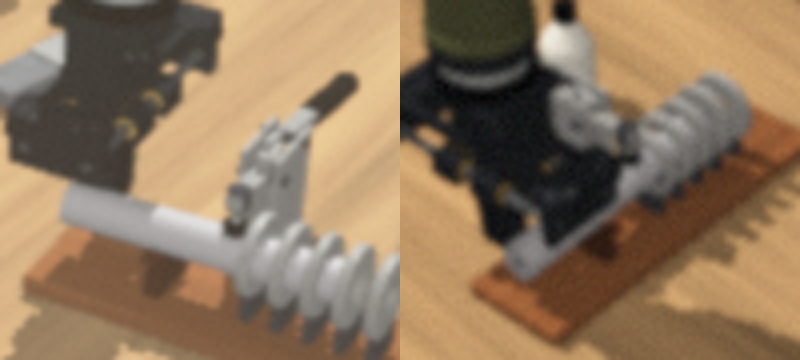

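View pics/w12.png

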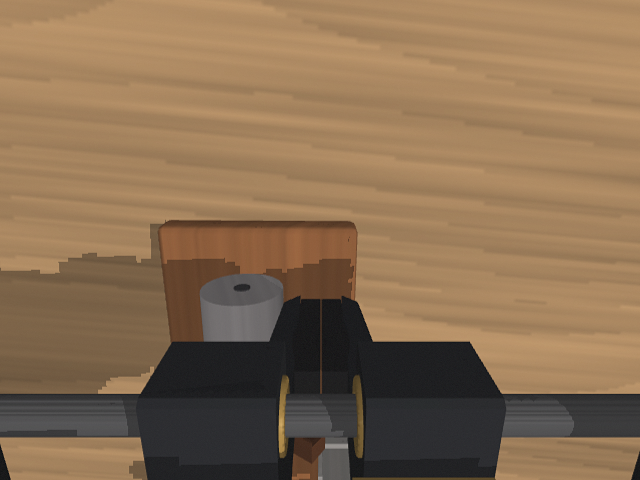

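```bash
python3 - <<'E'
from h import *
s=st();w=snap('wrist')
for z in (.053,.058): print(tog(ray(w,(242,287.5),z))*1000)
print(tog(ray(w,(160,224),.015))*1000,tog(ray(w,(356.5,224),.015))*1000)
E
```

```text
g [-122.2562   27.7958   47.6541] toolx yaw 0.09869787743620104 pitch 0.04179574188927682 Fg [-1.8401  8.7544  2.403 ] M [1.9442 0.5201 0.0045] op 0.6259799734387463 t 26.2
[-139.1393   -0.9431   53.    ]
[-141.4743    0.0226   58.    ]
[-152.0774  -42.7595   15.    ] [-152.2857   44.0254   15.    ]
```

The tail is already back on the axis (y ≈ -0.9 mm), so the 8.7 N is the V flank pushing back. Withdrawing to check.

carry_out(commands=[[0, 0.008, 0, 0, 0, 0], [0, 0.02, 0, 0, 0, 0], [0, 0.025, -0.04, 0, 0, 0], [0.005, 0.0, -0.09, 0, 0, 0], [0.015, -0.022, -0.14, 0, 0, 0], [0.028, -0.022, -0.18, 0, 0, 0], [0.028, -0.022, -0.232, 0, 0, 0], [0.028, -0.022, -0.232, 0, 0, 0], [0.028, -0.022, -0.232, 0, 0, 0]])

```text
clock: 27.15
tool_pos: [0.5002, 0.1834, 0.2801]
eef_rot: [-0.047, 0.999, 0.0, 0.001]
contact_force: [-0.1, -0.6, 0.0]
opening: 0.004
```

carry_out(commands=[[0, 0, 0, 0, 0, 0], [0, 0, 0, 0, 0, 0], [0, 0, 0, 0, 0, 0], [0, 0, 0, 0, 0, 0], [0, 0, 0, 0, 0, 0], [0, 0, 0, 0, 0, 0]], fingers=0)

```text
clock: 27.75
tool_pos: [0.4994, 0.1834, 0.2787]
eef_rot: [-0.047, 0.999, -0.0, -0.001]
contact_force: [1.0, 0.6, -0.8]
opening: 0.52
```

```bash
python3 - <<'E'
from h import *
s=st();p=snap('wrist','w13.png');np.save('w13E.npy',p['E'])
cv2.imwrite('pics/w13z.png',cv2.resize(p['img'][170:410,220:450],None,fx=2.5,fy=2.5,interpolation=2))
import fit;fit.fit('pics/w13.png','w13E.npy',c0=(320,320))
c=snap('scene','c13.png');cv2.imwrite('pics/c13z.png',cv2.resize(c['img'][150:290,370:510],None,fx=4.2,fy=4.2,interpolation=2))
E
```

```text
g [-150.2223    0.0236  278.721 ] toolx yaw 0.09486275841571605 pitch -0.12581314089982382 Fg [ 1.0094  0.5357 -0.8224] M [ 0.0737  0.0289 -0.0234] op 45.79679551053676 t 27.75
[[-127.031    -0.6992   57.       29.0678]
 [-117.5155   -0.6966   57.       29.2932]
 [-107.8512   -0.694    57.       29.5221]
 [ -98.0348   -0.6913   57.       29.7546]
 [ -88.0625   -0.6886   57.       29.9908]
 [ -77.9306   -0.6858   57.       30.2308]
 [ -67.6357   -0.2069   57.       29.5224]
 [ -57.1729   -0.2002   57.       29.7624]
 [ -46.5381   -0.6773   57.       29.0385]
 [ -35.7279   -0.6744   57.       29.2785]
 [ -24.7376   -0.6714   57.       29.5226]]
slope 0.0014954523600468168 y at -138,-64,0,62 [-0.6897 -0.5791 -0.4834 -0.3906]
widthfit: d at -138,-18 [29.5371 29.5507]
```

View pics/w13z.png

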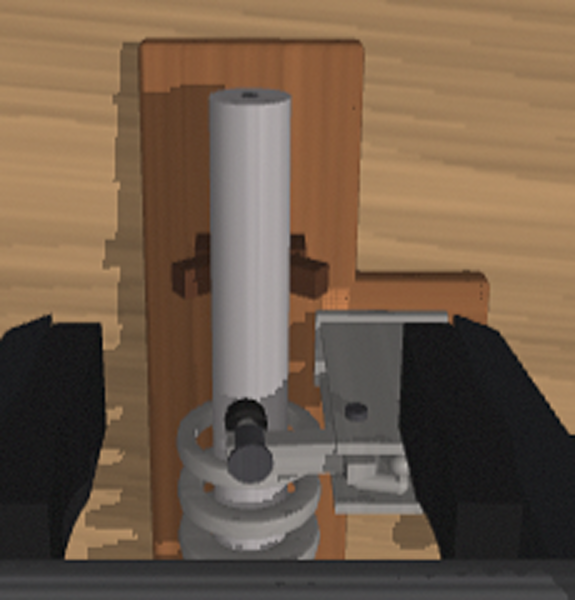

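View pics/c13z.png

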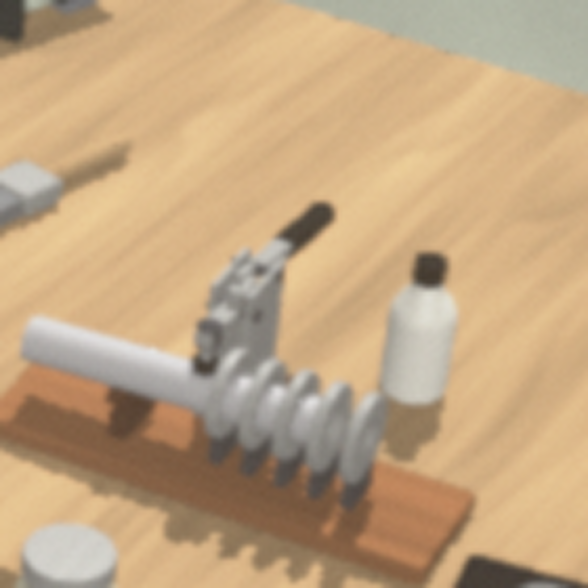

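```bash
python3 - <<'E'
from h import *
E=np.load('w13E.npy');p={'E':E,'intrinsics':[[421.687,0,320.5621],[0,421.687,238.1894],[0,0,1]]}
for z in (.052,.055): print(tog(ray(p,(320,170+96.5/2.5-.5),z))*1000)
# same camera: ring1 & board back for x reference
print(tog(ray(p,(220+250/2.5,170+41/2.5),.015))*1000)
E=np.load('w11E.npy');p['E']=E
for z in (.056,.059): print(tog(ray(p,(220+271/2.5,170+104/2.5-.5),z))*1000)
print(tog(ray(p,(220+255/2.5,170+46/2.5),.015))*1000)
s=st()
E
```

```text
[-138.7608   -0.2578   52.    ]
[-139.5147   -0.2552   55.    ]
[-151.4443   -0.3043   15.    ]
[-138.9241    6.1078   56.    ]
[-139.6946    6.0502   59.    ]
[-151.5436    0.3831   15.    ]
g [-150.1533    0.031   278.9182] toolx yaw 0.09475995899411141 pitch -0.10508180489075075 Fg [ 0.0335  0.5513 -0.2014] M [ 0.0554 -0.0293 -0.0158] op 54.63043300488383 t 27.85
```

The bar is now seated in the V and aligned (slope 0.0015). One gentle press on the tail to confirm the nose is still home.

carry_out(commands=[[0.022, 0, 0.03, 0, 0, 0], [0.025, 0, 0.08, 0, 0, 0], [0.025, 0, 0.12, 0, 0, 0], [0.025, 0, 0.16, 0, 0, 0], [0.025, 0, 0.2, 0, 0, 0], [0.025, 0, 0.232, 0, 0, 0], [0.015, 0, 0.232, 0, 0, 0], [0.007, 0, 0.232, 0, 0, 0], [0.001, 0, 0.232, 0, 0, 0], [-0.003, 0, 0.232, 0, 0, 0], [-0.004, 0, 0.232, 0, 0, 0], [-0.004, 0, 0.232, 0, 0, 0]], fingers=255)

```text
clock: 29.05
tool_pos: [0.5011, 0.1838, 0.0486]
eef_rot: [-0.048, 0.999, -0.0, -0.002]
contact_force: [-6.6, 0.6, 4.8]
opening: 0.006
```

```bash
python3 - <<'E'
from h import *
s=st()
E
```

```text
g [-148.5683    0.2255   48.5779] toolx yaw 0.09519624431801436 pitch -0.26780576440251586 Fg [-6.5481  1.2063  4.8313] M [ 0.0588  1.334  -0.0737] op 0.5363012946599204 t 29.05
```

The stop is at the same place as before clamping (-148.6 vs -148.7), so the nose is home. Retreating for the final look.

carry_out(commands=[[0.015, 0, 0, 0, 0, 0], [0.03, 0, -0.03, 0, 0, 0], [0.04, 0, -0.08, 0, 0, 0], [0.05, 0, -0.13, 0, 0, 0], [0.06, 0, -0.18, 0, 0, 0], [0.07, 0, -0.2, 0, 0, 0], [0.07, 0, -0.2, 0, 0, 0], [0.07, 0, -0.2, 0, 0, 0]])

```text
clock: 29.85
tool_pos: [0.4345, 0.1769, 0.2484]
eef_rot: [-0.047, 0.999, 0.0, 0.001]
contact_force: [-0.2, 0.3, -0.3]
opening: 0.005
```

```bash
python3 - <<'E'
from h import *
s=st();c=snap('scene','c14.png');q=snap('side','s14.png')
for l in ('handle_grip','clamp_pad'):
    for p in (c,q):
        for d in r.spot_point(p,l)[:2]: print(l,tog(d['xyz'])*1000,d['p'])
E
```

```text
g [-215.4613   -0.3643  248.3537] toolx yaw 0.09397763455784995 pitch 0.08336100684411561 Fg [-0.1265  0.3449 -0.3062] M [ 0.017  -0.0167  0.0316] op 0.4484946269321618 t 29.85
handle_grip [-20.0239 165.8235  91.    ] 0.61
handle_grip [-173.9125 -537.4369   45.9   ] 0.56
handle_grip [-17.2343 163.4512  92.4   ] 0.48
handle_grip [-12.4494   2.1902  75.2   ] 0.22
clamp_pad [-144.3633 -464.7898   -2.6   ] 0.42
clamp_pad [-17.9868  -2.2095  73.4   ] 0.41
clamp_pad [-14.0762   3.0467  74.8   ] 0.44
```

View pics/c14.png

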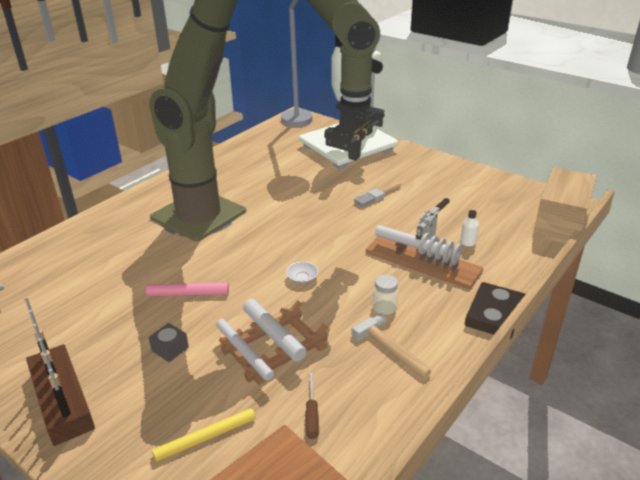

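View pics/s14.png

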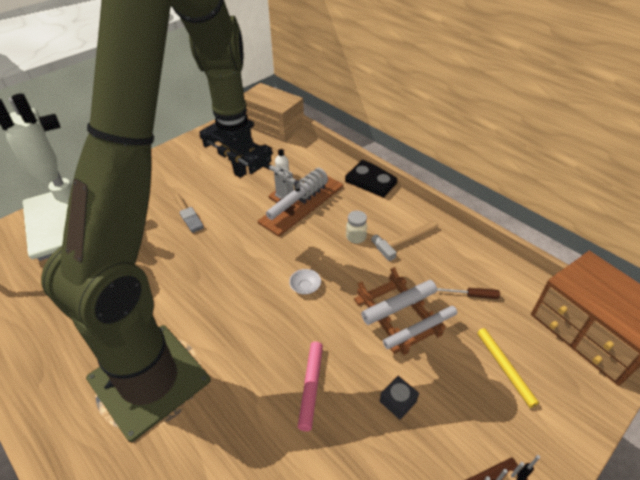

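The bar is clamped in the gauge (about (375–460, 245) in the scene picture), the other two bars are still in their lanes, and the other things look unmoved. The handle grip reads about (−18, 165, 92) in gauge mm, against (−18, 164, 95) expected when fully down. Handing in.

```bash
python3 -c "
from h import *
print(r.finish_job())"
```

```text
the job is handed in; nothing more can be done
None
```

The job is handed in at about 30 s of the 64 s allowed. The near-lane bar is in the ring gauge, stopped by ring 4, and the toggle clamp is holding it down.

- **Bar:** it measured 30 mm across. It touched ring 3's edge once at about 10 N, so I felt for the centre inside ring 2 and it then went through. It stopped at ring 4's front face with 5 N.
- **Clamp:** I pushed the handle down until it was hard on its stop, peaking at about 30 N at the fingertips. At hand-in its grip read within about 4 mm of where the fully-down position puts it.
- **Problem found and mended:** while clamping, the bar's tail moved about 5 mm sideways and up one flank of the cradle, probably dragged by the pad as it swung down. I nudged it back with closed fingers at up to 9 N, with the clamp on.
- **Last checks:** the bar lies straight along the rings' axis in the V. A final 6.5 N press on the tail stopped within 0.2 mm of where it was before clamping, so the nose was still home. The other two bars are in their lanes, and the things on the bench look unmoved in both final pictures.
- **Less certain:** the pad's height came from the trained network only, about 74 mm against roughly 72 mm expected, which is within its error. I did not measure the pad's holding force.

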